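# Fit the egg tray to its stand and fill it

## Task

Set up the egg station at the noodle counter: set the egg tray squarely on the narrow bearers of its stand with its tube lying over both end brackets, then drop a U-bolt over the tube at each end so that both of its legs go through the two bracket holes and its crown sits fully home on the tube. Only when both U-bolts are in, lay every egg gently into a dimple of the tray, one per dimple, and leave the jars and the bowl where they stand.

Things in the scene. Friction and masses are not known exactly. Their poses are not given: they have to be found in the camera images.
- stand: Steel stand, fixed. Origin: centre of its underside; x its long axis. Base 320 x 110 x 6 mm. Two bearers across it at x = -70 and +70 mm (12 mm wide, 110 mm long, tops at z = 50 mm). At x = -138 and +138 mm a bracket plate (34 x 80 mm, 8 mm thick, top at z = 70 mm) on a post 20 mm wide in y, with two 14 mm through holes at y = -24 and +24 mm.
- seat (a point): Point on the stand where the centre of the tray's underside belongs: middle of the stand, at the height of the bearer tops (50 mm). Axes as the stand; tray x along stand x, either way round.
- clamp_near (a point): Midpoint between the two holes of the stand's -x bracket plate, on the plate's top face (70 mm above the counter). Axes as the stand; the holes are 24 mm to either side in y. Here the tray's tube passes 3 mm above the plate.
- clamp_far (a point): Midpoint between the two holes of the stand's +x bracket plate, on the plate's top face (70 mm above the counter). Axes as the stand; the holes are 24 mm to either side in y. Here the tray's tube passes 3 mm above the plate.
- tray: Loose aluminium egg tray, 0.4 to 0.65 kg, 230 (x) x 168 (y) mm, lip 14 mm high. Origin: centre of underside. A steel tube, 24 mm thick, 320 mm long, runs along x over its middle, axis 35 mm above the underside, sticking out 45 mm at each end. Starts flat on the counter. Balances on the tube's middle; beside it the space is free down to 12 mm above the underside.
- pocket0 (a point): Centre of a dimple, on the tray floor 4 mm above its underside; axes as the tray; at tray x = -74, y = 50 mm. Raised oval rim of 8 mm bar, top 7 mm above this point, 44 mm long in tray y, 32 mm in x (bar centres). An egg lies in it with its long axis along tray y, its centre then about 24 mm above this point.
- pocket1 (a point): Centre of a dimple, on the tray floor 4 mm above its underside; axes as the tray; at tray x = 0, y = 50 mm. Raised oval rim of 8 mm bar, top 7 mm above this point, 44 mm long in tray y, 32 mm in x (bar centres). An egg lies in it with its long axis along tray y, its centre then about 24 mm above this point.
- pocket2 (a point): Centre of a dimple, on the tray floor 4 mm above its underside; axes as the tray; at tray x = 74, y = 50 mm. Raised oval rim of 8 mm bar, top 7 mm above this point, 44 mm long in tray y, 32 mm in x (bar centres). An egg lies in it with its long axis along tray y, its centre then about 24 mm above this point.
- pocket3 (a point): Centre of a dimple, on the tray floor 4 mm above its underside; axes as the tray; at tray x = -74, y = -50 mm. Raised oval rim of 8 mm bar, top 7 mm above this point, 44 mm long in tray y, 32 mm in x (bar centres). An egg lies in it with its long axis along tray y, its centre then about 24 mm above this point.
- pocket4 (a point): Centre of a dimple, on the tray floor 4 mm above its underside; axes as the tray; at tray x = 0, y = -50 mm. Raised oval rim of 8 mm bar, top 7 mm above this point, 44 mm long in tray y, 32 mm in x (bar centres). An egg lies in it with its long axis along tray y, its centre then about 24 mm above this point.
- pocket5 (a point): Centre of a dimple, on the tray floor 4 mm above its underside; axes as the tray; at tray x = 74, y = -50 mm. Raised oval rim of 8 mm bar, top 7 mm above this point, 44 mm long in tray y, 32 mm in x (bar centres). An egg lies in it with its long axis along tray y, its centre then about 24 mm above this point.
- ubolt_a: Steel U-bolt, 0.12 kg, 10 mm round bar, square shoulders, round leg ends. Origin: midway between leg tips; z towards the crown; legs at y = -24 and +24 mm (58 mm over the outside), straight to 62 mm; crown bar axis at z = 70 mm. Starts upright in the block; take it across the outside of both legs just below the crown. Home on the tube its leg tips are 38 mm below the bracket top. Both alike.
- ubolt_b: Steel U-bolt, 0.12 kg, 10 mm round bar, square shoulders, round leg ends. Origin: midway between leg tips; z towards the crown; legs at y = -24 and +24 mm (58 mm over the outside), straight to 62 mm; crown bar axis at z = 70 mm. Starts upright in the block; take it across the outside of both legs just below the crown. Home on the tube its leg tips are 38 mm below the bracket top. Both alike.
- block: Fixed white plastic storage block, 80 x 90 x 35 mm, with four 16 mm holes 30 mm deep in which the two U-bolts stand, at block x = -20 and +20 mm, legs at y = -24 and +24 mm. Origin: centre of its underside.
- pan: Fixed shallow steel pan, 180 mm (x) x 210 mm (y), 16 mm high, wall and floor about 3 mm, in which the eggs lie at the start. Origin: centre of its underside.
- egg1: Fragile brown hen's egg, 60 g, 56 mm long, 44 mm thick; rolls. Origin: its centre; x is the long axis. Lies on its side in the pan at the start; not every egg is there each time. A grip of 5 N holds it; more than 20 N from the fingers, or landing in the tray with more than 20 N, breaks it.
- egg2: Fragile brown hen's egg, 60 g, 56 mm long, 44 mm thick; rolls. Origin: its centre; x is the long axis. Lies on its side in the pan at the start; not every egg is there each time. A grip of 5 N holds it; more than 20 N from the fingers, or landing in the tray with more than 20 N, breaks it.
- egg3: Fragile brown hen's egg, 60 g, 56 mm long, 44 mm thick; rolls. Origin: its centre; x is the long axis. Lies on its side in the pan at the start; not every egg is there each time. A grip of 5 N holds it; more than 20 N from the fingers, or landing in the tray with more than 20 N, breaks it.
- egg4: Fragile brown hen's egg, 60 g, 56 mm long, 44 mm thick; rolls. Origin: its centre; x is the long axis. Lies on its side in the pan at the start; not every egg is there each time. A grip of 5 N holds it; more than 20 N from the fingers, or landing in the tray with more than 20 N, breaks it.
- egg5: Fragile brown hen's egg, 60 g, 56 mm long, 44 mm thick; rolls. Origin: its centre; x is the long axis. Lies on its side in the pan at the start; not every egg is there each time. A grip of 5 N holds it; more than 20 N from the fingers, or landing in the tray with more than 20 N, breaks it.
- egg6: Fragile brown hen's egg, 60 g, 56 mm long, 44 mm thick; rolls. Origin: its centre; x is the long axis. Lies on its side in the pan at the start; not every egg is there each time. A grip of 5 N holds it; more than 20 N from the fingers, or landing in the tray with more than 20 N, breaks it.
- soy_bottle: Bystander: clear jar with red cap, 60 mm across, 110 mm high. Origin: centre of underside.
- chilli_jar: Bystander: amber jar with black cap, 56 mm across, 90 mm high. Origin: centre of underside.
- soup_bowl: Bystander: white bowl, 120 mm across, 50 mm high. Origin: centre of underside.
Mind the look-alikes: they are no part of the job. What is shaped like the egg4 but orange, red or yellow is not meant.

How it is judged (in metres and radians):
On the way, in this order (a step that is already met when the one before it is completed fails the run):
1. the tray rests squarely on the stand's bearers (x of tray in the frame of seat between -0.012 and 0.012 m and y of tray in the frame of seat between -0.009 and 0.009 m and z of tray in the frame of seat between -0.004 and 0.004 m and angle between the x axis of tray and the x axis of stand, either way round below 0.1 rad and angle between tray's own z axis and vertical below 0.06 rad), for 0.2 s.
2. both U-bolts straddle the tube and stand fully home through the bracket holes, one at each end (all of step 1 and ((horizontal distance between ubolt_a and clamp_near below 0.006 m and z of ubolt_a in the frame of clamp_near below -0.032 m and angle between the y axis of ubolt_a and the y axis of stand, either way round below 0.15 rad and angle between ubolt_a's own z axis and vertical below 0.12 rad) or (horizontal distance between ubolt_a and clamp_far below 0.006 m and z of ubolt_a in the frame of clamp_far below -0.032 m and angle between the y axis of ubolt_a and the y axis of stand, either way round below 0.15 rad and angle between ubolt_a's own z axis and vertical below 0.12 rad)) and ((horizontal distance between ubolt_b and clamp_near below 0.006 m and z of ubolt_b in the frame of clamp_near below -0.032 m and angle between the y axis of ubolt_b and the y axis of stand, either way round below 0.15 rad and angle between ubolt_b's own z axis and vertical below 0.12 rad) or (horizontal distance between ubolt_b and clamp_far below 0.006 m and z of ubolt_b in the frame of clamp_far below -0.032 m and angle between the y axis of ubolt_b and the y axis of stand, either way round below 0.15 rad and angle between ubolt_b's own z axis and vertical below 0.12 rad))), for 0.2 s.
3. every egg lies in a dimple of the tray, after the U-bolts are in (((horizontal distance between egg1 and pocket0 below 0.01 m and z of egg1 in the frame of pocket0 between 0.015 and 0.031 m) or (horizontal distance between egg1 and pocket1 below 0.01 m and z of egg1 in the frame of pocket1 between 0.015 and 0.031 m) or (horizontal distance between egg1 and pocket2 below 0.01 m and z of egg1 in the frame of pocket2 between 0.015 and 0.031 m) or (horizontal distance between egg1 and pocket3 below 0.01 m and z of egg1 in the frame of pocket3 between 0.015 and 0.031 m) or (horizontal distance between egg1 and pocket4 below 0.01 m and z of egg1 in the frame of pocket4 between 0.015 and 0.031 m) or (horizontal distance between egg1 and pocket5 below 0.01 m and z of egg1 in the frame of pocket5 between 0.015 and 0.031 m)) and ((horizontal distance between egg2 and pocket0 below 0.01 m and z of egg2 in the frame of pocket0 between 0.015 and 0.031 m) or (horizontal distance between egg2 and pocket1 below 0.01 m and z of egg2 in the frame of pocket1 between 0.015 and 0.031 m) or (horizontal distance between egg2 and pocket2 below 0.01 m and z of egg2 in the frame of pocket2 between 0.015 and 0.031 m) or (horizontal distance between egg2 and pocket3 below 0.01 m and z of egg2 in the frame of pocket3 between 0.015 and 0.031 m) or (horizontal distance between egg2 and pocket4 below 0.01 m and z of egg2 in the frame of pocket4 between 0.015 and 0.031 m) or (horizontal distance between egg2 and pocket5 below 0.01 m and z of egg2 in the frame of pocket5 between 0.015 and 0.031 m)) and ((horizontal distance between egg3 and pocket0 below 0.01 m and z of egg3 in the frame of pocket0 between 0.015 and 0.031 m) or (horizontal distance between egg3 and pocket1 below 0.01 m and z of egg3 in the frame of pocket1 between 0.015 and 0.031 m) or (horizontal distance between egg3 and pocket2 below 0.01 m and z of egg3 in the frame of pocket2 between 0.015 and 0.031 m) or (horizontal distance between egg3 and pocket3 below 0.01 m and z of egg3 in the frame of pocket3 between 0.015 and 0.031 m) or (horizontal distance between egg3 and pocket4 below 0.01 m and z of egg3 in the frame of pocket4 between 0.015 and 0.031 m) or (horizontal distance between egg3 and pocket5 below 0.01 m and z of egg3 in the frame of pocket5 between 0.015 and 0.031 m)) and ((horizontal distance between egg4 and pocket0 below 0.01 m and z of egg4 in the frame of pocket0 between 0.015 and 0.031 m) or (horizontal distance between egg4 and pocket1 below 0.01 m and z of egg4 in the frame of pocket1 between 0.015 and 0.031 m) or (horizontal distance between egg4 and pocket2 below 0.01 m and z of egg4 in the frame of pocket2 between 0.015 and 0.031 m) or (horizontal distance between egg4 and pocket3 below 0.01 m and z of egg4 in the frame of pocket3 between 0.015 and 0.031 m) or (horizontal distance between egg4 and pocket4 below 0.01 m and z of egg4 in the frame of pocket4 between 0.015 and 0.031 m) or (horizontal distance between egg4 and pocket5 below 0.01 m and z of egg4 in the frame of pocket5 between 0.015 and 0.031 m)) and ((horizontal distance between egg5 and pocket0 below 0.01 m and z of egg5 in the frame of pocket0 between 0.015 and 0.031 m) or (horizontal distance between egg5 and pocket1 below 0.01 m and z of egg5 in the frame of pocket1 between 0.015 and 0.031 m) or (horizontal distance between egg5 and pocket2 below 0.01 m and z of egg5 in the frame of pocket2 between 0.015 and 0.031 m) or (horizontal distance between egg5 and pocket3 below 0.01 m and z of egg5 in the frame of pocket3 between 0.015 and 0.031 m) or (horizontal distance between egg5 and pocket4 below 0.01 m and z of egg5 in the frame of pocket4 between 0.015 and 0.031 m) or (horizontal distance between egg5 and pocket5 below 0.01 m and z of egg5 in the frame of pocket5 between 0.015 and 0.031 m)) and ((horizontal distance between egg6 and pocket0 below 0.01 m and z of egg6 in the frame of pocket0 between 0.015 and 0.031 m) or (horizontal distance between egg6 and pocket1 below 0.01 m and z of egg6 in the frame of pocket1 between 0.015 and 0.031 m) or (horizontal distance between egg6 and pocket2 below 0.01 m and z of egg6 in the frame of pocket2 between 0.015 and 0.031 m) or (horizontal distance between egg6 and pocket3 below 0.01 m and z of egg6 in the frame of pocket3 between 0.015 and 0.031 m) or (horizontal distance between egg6 and pocket4 below 0.01 m and z of egg6 in the frame of pocket4 between 0.015 and 0.031 m) or (horizontal distance between egg6 and pocket5 below 0.01 m and z of egg6 in the frame of pocket5 between 0.015 and 0.031 m))), for 0.2 s.
At the end, for the whole second after the job is handed in: Tray flat on the stand (12 mm along, 9 mm across, 4 mm high, 0.1 rad); a U-bolt through both holes of each bracket (6 mm, leg tips 32 mm or more below its top, upright to 0.12 rad); every egg present in a dimple (10 mm); all at rest (all of step 2 and all of step 3 and linear speed of each of egg1, egg2, egg3, egg4, egg5, egg6, tray, ubolt_a, ubolt_b below 0.03 m/s); the robot touches nothing.
It fails at once if an egg is squeezed by the fingers with more than 20 N (contact force between the fingers and egg1 above 20 N or contact force between the fingers and egg2 above 20 N or contact force between the fingers and egg3 above 20 N or contact force between the fingers and egg4 above 20 N or contact force between the fingers and egg5 above 20 N or contact force between the fingers and egg6 above 20 N).
It fails at once if an egg hits the tray with more than 20 N (contact force between tray and egg1 above 20 N or contact force between tray and egg2 above 20 N or contact force between tray and egg3 above 20 N or contact force between tray and egg4 above 20 N or contact force between tray and egg5 above 20 N or contact force between tray and egg6 above 20 N).
It fails at once if a jar or the bowl is pushed more than 30 mm (distance of any of soy_bottle, chilli_jar, soup_bowl from where it was at the start of the episode above 0.03 m).
Of egg1, egg2, egg3, egg4, egg5, egg6 only 4 to 6 are there at a start; the rules pass over those that are not, and their reading is None.
At some moment in a run one of egg1, egg2, egg3, egg4, egg5, egg6 may be knocked a few centimetres aside while the robot is not near it.
It also fails if it takes over 210 s, if anything falls off the work surface, if the arm or the gripper's body presses on something with over 40 N, if the wrist force passes 120 N, or if a joint passes its speed limit or range.

## Robot

A 6-joint arm with a two-finger parallel gripper is mounted at the origin on the work surface. World frame = base frame: x ahead of the robot, y to its left, z up, the work surface at z = 0. Lengths are in mm, angles in degrees, forces in N, time in s.
With the tool pointing down it reaches from about 300 to 850 mm from the base axis. Payload 4.2 kg.
Tool frame: the origin (TCP) lies between the finger pads; the fingertips stand 11 mm ahead of it and the grasp point (between the pads) lies 8 mm behind it (env.tips_ahead is the distance from the TCP to the fingertips, in mm); z points along the fingers, y is the line along which they close (so a half turn about z gives the same grasp; the last joint's range is limited). The gripper opens to 91 mm and grips with 3 to 60 N. Pads are 32 mm wide; open, the fingers measure 118 mm over their backs; the gripper's body (76 mm by 178 mm) begins 60 mm behind the grasp point.
Start: joints at [66.75, 18.312, 89.639, -0, 72.044, -1.146], TCP at [216.376, 532.751, 224.976] pointing down, gripper open.
Joint ranges: [-177.97, 177.97], [-48.28, 115.42], [12.27, 149.76], [-77.06, 257.06], [2.81, 150.46], [-146.56, 146.56]. Speed limits (degrees/s): [147.25, 147.25, 180, 180, 180, 180].

## Interface

Orientations are given as [roll, pitch, yaw] about the fixed x, y, z axes, in that order (R = Rz(yaw) Ry(pitch) Rx(roll)).
In Python, from workcell import env, cams gives the robot as it stands.
- The arm moves only by the tool step_arm, never from a script. Its arguments are lists of equal length, an entry for each row: "linear": the shift along the tool's x, y, z in units of 30 cm (1.0 is 30 cm), a list of three; "turn": the turn about the tool's z in units of 360 degrees (1.0 is 360 degrees). In form: {"linear": [[tx, ty, tz], ...], "turn": [turn, ...]}. A call has 1 to 20 rows; each row is the pose to reach, as a shift and turn from the pose commanded when the call began, along the tool's axes at that moment, turning the shorter way round; what a row does not reach only later rows make up. A row lasts 1/8 s, in which the tool goes at most 62.5 mm and 10.7 degrees, less where a joint would pass 70% of its speed; a pose out of reach is approached as far as the arm can. A call with a number of a shift or a turn outside -1 to 1 is refused whole. A call with a gripper value outside its range is refused whole. "fingers" is the closure, from -1 (fully open) to 1 (shut), so that 0 is half open, set as the call begins (left out, the last holds). The fingers move at their own pace and stop on an object; "force" is the grip in N (left out, the last holds). Time passes only in rows, so rows that repeat a pose let the fingers close. It gives the time, the measured TCP pose, the force, the opening and the grip force at its end, in the units of the state.
- env.state(): the state, without advancing time (a new reading comes with each control period).
- cams.grab_frame(name): name is "side" or "top"; returns a dict with "color" (480x640x3 uint8, blue, green, red), "fx", "fy", "cx", "cy" (pixels), "dist" ([k1, k2, p1, p2, k3] as OpenCV has them; the pictures are not rectified), "extrinsics" (4x4, takes a point from camera to world coordinates). Camera axes: x right, y down, z forward; pixel columns grow to the right and rows downward; lengths in mm; the calibration is good to about 2 mm. A picture is of the moment at which its call begins. There is no depth.
- env.job_done(): hands the job in; it is judged then, once.
The state is a dict: "time_s": time; "qpos": joint angles; "qvel": joint speeds; "effort": joint torques, N m; "ee_pos": TCP position; "ee_rot": TCP orientation; "force": force on the tool from outside, world axes, zero at the start; "torque": the same for the moment, N m; "gripper_width": finger opening in mm; "gripper_force": force on a finger pad.
Only numpy, scipy, OpenCV 4.12 (cv2) and the standard library are available. Lean on these libraries where they do the work, as an engineer would, in place of code of your own. Each camera call takes 0.05 s, during which the arm holds its last target. There are 200 camera calls.

## Working session

There is one attempt and no reset: what is moved stays moved. The work goes in short steps, Python scripts to look and compute and a tool call to move; the robot and the scene stay as the last step left them, time stands still between calls to the robot, and variables do not carry over. Pictures are saved under pics/ and viewed, at most 14 in all, crops included, and the job is handed in when it is done.

Besides the shell and the picture viewer there is one more tool, called after "Call:" as name([rows], argument=value, ...), one row to a line, values as JSON. step_arm: Moves the arm, as the interface text tells. Its arguments: {"type":"object","properties":{"linear":{"type":"array"},"turn":{"type":"array"},"fingers":{"type":"number"},"force":{"type":"number"}},"required":["linear","turn"]}

```bash
ls; mkdir -p pics; python3 - <<'E'
from workcell import env,cams
import cv2,numpy as np
for n in ("top","side"):
    f=cams.grab_frame(n); cv2.imwrite(f"pics/{n}0.png",f["color"])
    print(n,f["fx"],f["fy"],f["cx"],f["cy"],f["dist"]); print(np.round(f["extrinsics"],3))
print(env.state())
E
```

```text
pics
top 502.04926193384347 502.04926193384347 323.62642963823157 234.53524377368075 [-0.07157677  0.          0.          0.          0.        ]
[[ 2.000000e-02 -9.920000e-01  1.280000e-01  3.475790e+02]
 [-1.000000e+00 -2.000000e-02 -1.000000e-03 -2.798500e+01]
 [ 4.000000e-03 -1.280000e-01 -9.920000e-01  1.324743e+03]
 [ 0.000000e+00  0.000000e+00  0.000000e+00  1.000000e+00]]
side 608.4957279777127 608.4957279777127 333.8360251987421 234.34695869801735 [0.02625519 0.         0.         0.         0.        ]
[[ 9.540000e-01 -1.810000e-01  2.370000e-01  1.763040e+02]
 [-2.980000e-01 -6.050000e-01  7.380000e-01 -1.035293e+03]
 [ 1.000000e-02 -7.760000e-01 -6.310000e-01  9.342040e+02]
 [ 0.000000e+00  0.000000e+00  0.000000e+00  1.000000e+00]]
{'time_s': 0.1, 'qpos': array([ 6.67496474e+01,  1.83453594e+01,  8.96991637e+01, -8.21266345e-04,
        7.20444096e+01, -1.14499100e+00]), 'qvel': array([ 0.04975219, -0.12663974, -0.12074172, -0.05197259, -0.07513285,
       -0.02661867]), 'effort': array([ 1.11222966e-03, -4.13328159e+01, -2.32511973e+01,  7.28930393e-02,
        4.21807368e-02, -5.00945077e-05]), 'ee_pos': array([216.20028511, 532.33243682, 224.23231046]), 'ee_rot': array([-1.79911070e+02, -9.96381341e-04,  1.57894891e+02]), 'force': array([ 0.95974553,  0.53421247, -0.40582165]), 'torque': array([ 0.00759525, -0.03289027,  0.00235735]), 'gripper_force': 0.0, 'gripper_width': 91.2732101990972}
```

View pics/top0.png

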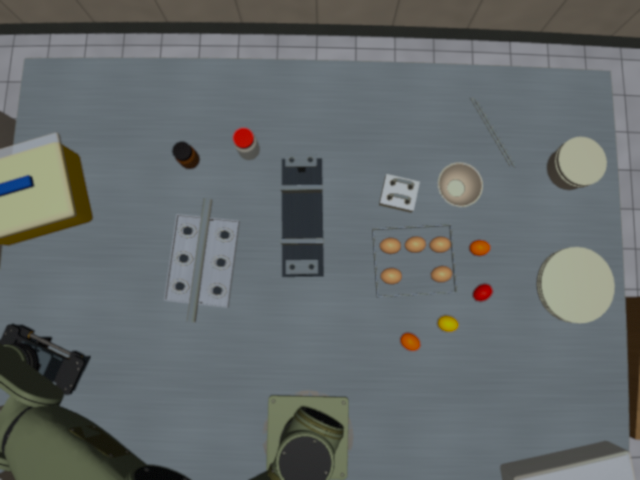

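View pics/side0.png

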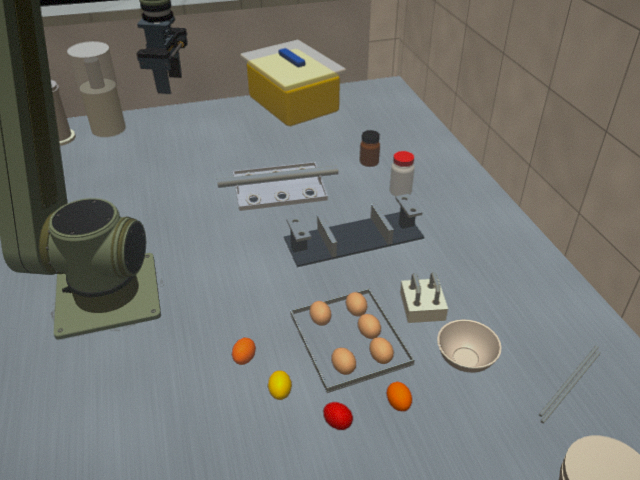

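```bash
cat > h.py <<'E'
import cv2,numpy as np
from workcell import env,cams
np.set_printoptions(precision=1,suppress=True)
def cam(f):
    return np.array([[f["fx"],0,f["cx"]],[0,f["fy"],f["cy"]],[0,0,1.]]),np.array(f["dist"]),np.array(f["extrinsics"])
def ray(f,px):
    K,d,E=cam(f); u=cv2.undistortPoints(np.array(px,float).reshape(-1,1,2),K,d).reshape(-1,2)
    return E[:3,3],np.c_[u,np.ones(len(u))]@E[:3,:3].T
def plane(f,px,z):
    o,r=ray(f,px); return o+r*((z-o[2])/r[:,2])[:,None]
def proj(f,P):
    K,d,E=cam(f); M=np.linalg.inv(E); P=np.array(P,float).reshape(-1,3)
    return cv2.projectPoints(P,cv2.Rodrigues(M[:3,:3])[0],M[:3,3],K,d)[0].reshape(-1,2)
def tri(fa,pa,fb,pb):
    oa,ra=ray(fa,pa); ob,rb=ray(fb,pb); out=[]
    for a,b in zip(ra,rb):
        A=np.c_[a,-b]; s=np.linalg.lstsq(A,ob-oa,rcond=None)[0]; out.append(((oa+s[0]*a)+(ob+s[1]*b))/2)
    return np.array(out)
def crop(f,x0,y0,x1,y1,s):
    return cv2.resize(f["color"][y0:y1,x0:x1],None,fx=s,fy=s,interpolation=cv2.INTER_CUBIC)
def sheet(name,parts,size=(600,800)):
    """parts: list of (img, x, y)"""
    S=np.zeros((*size,3),np.uint8)
    for im,x,y in parts:
        h=min(im.shape[0],size[0]-y);w=min(im.shape[1],size[1]-x);S[y:y+h,x:x+w]=im[:h,:w]
    cv2.imwrite("pics/"+name,S)
E
python3 - <<'E'
from h import *
t=cams.grab_frame("top");s=cams.grab_frame("side")
sheet("z1.png",[(crop(t,160,190,245,330,4),0,0),(crop(t,275,150,330,285,4),340,0),(crop(t,375,170,425,220,4),565,0),
 (crop(s,280,190,430,265,4),0,300+260) if 0 else (crop(s,395,265,455,325,4),565,205)])
E
```

```text
(no output)
```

View pics/z1.png

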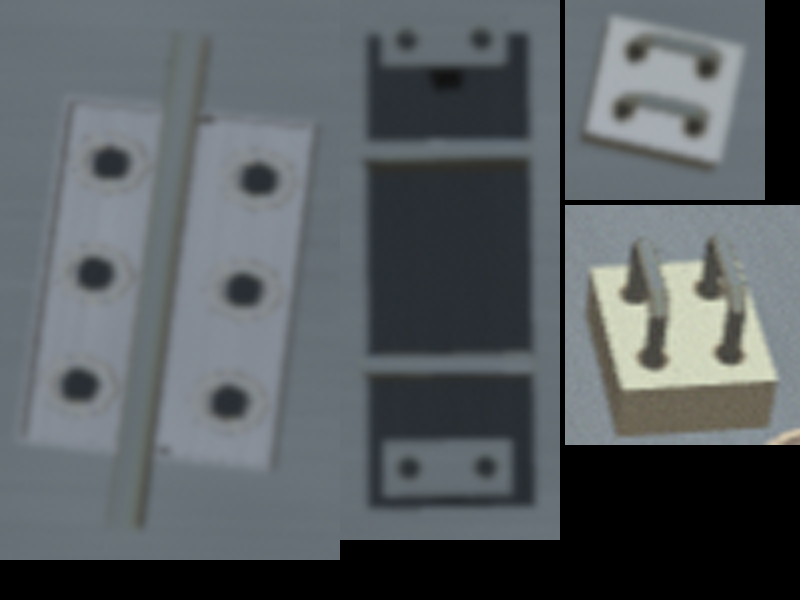

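```bash
cat >> h.py <<'E'
def dark(f,px,r=5,thr=None):
    """dark-blob centroid near each pixel"""
    g=cv2.cvtColor(f["color"],cv2.COLOR_BGR2GRAY).astype(float); out=[]
    for x,y in px:
        x0,y0=int(round(x))-r,int(round(y))-r; w=g[y0:y0+2*r+1,x0:x0+2*r+1]
        m=np.clip((w.max()*.5+w.min()*.5)-w,0,None); Y,X=np.mgrid[:2*r+1,:2*r+1]
        out.append((x0+(m*X).sum()/m.sum(),y0+(m*Y).sum()/m.sum()))
    return np.array(out)
def fit(L,W):
    """2D rigid fit W=R L + t -> yaw deg, t"""
    L=np.array(L,float);W=np.array(W,float)[:,:2];a=L-L.mean(0);b=W-W.mean(0)
    th=np.arctan2((a[:,0]*b[:,1]-a[:,1]*b[:,0]).sum(),(a*b).sum()); R=np.array([[np.cos(th),-np.sin(th)],[np.sin(th),np.cos(th)]])
    t=W.mean(0)-R@L.mean(0); return np.degrees(th),t,np.abs(L@R.T+t-W).max()
def eggs(f,zc=25):
    hsv=cv2.cvtColor(f["color"],cv2.COLOR_BGR2HSV)
    m=cv2.inRange(hsv,(5,70,110),(17,175,255)); m=cv2.morphologyEx(m,cv2.MORPH_OPEN,np.ones((3,3),np.uint8))
    res=[]
    for c in cv2.findContours(m,cv2.RETR_EXTERNAL,cv2.CHAIN_APPROX_NONE)[0]:
        if 120<cv2.contourArea(c)<900:
            (x,y),(a,b),an=cv2.fitEllipse(c); res.append((x,y,a,b,an))
    return res
E
python3 - <<'E'
from h import *
t=cams.grab_frame("top");s=cams.grab_frame("side")
d=np.array([(110,163),(258,180),(95,274),(243,290),(80,385),(229,403)])/4+[160,190]-.4
d=dark(t,d); W=plane(t,d,4); L=[(74,50),(74,-50),(0,50),(0,-50),(-74,50),(-74,-50)]
print("tray",fit(L,W))
h=np.array([(66,40),(141,40),(69,468),(145,467)])/4+[275,150]-.4
h=dark(t,h,4);W=plane(t,h,68);print(W);print("stand",fit([(138,24),(138,-24),(-138,24),(-138,-24)],W))
c=np.array([(609,13),(746,45),(722,165),(585,135)],float);c=(c-[565,0])/4+[375,170]-.4
print("block",fit([(40,45),(40,-45),(-40,-45),(-40,45)],plane(t,c,35)),plane(t,c,35))
c=np.array([(635,52),(707,68),(624,110),(695,127)],float);c=(c-[565,0])/4+[375,170]-.4
print("holes",fit([(20,24),(20,-24),(-20,24),(-20,-24)],plane(t,c,35)))
for e in eggs(t): print(np.array(e),plane(t,[e[:2]],25))
for e in eggs(s): print(np.array(e),plane(s,[e[:2]],25))
E
```

```text
tray (np.float64(-5.01524772451514), array([443.9, 290.8]), np.float64(0.1851203548158935))
[[702.9  57.9  68. ]
 [704.6   9.9  68. ]
 [427.6  48.3  68. ]
 [429.3   0.5  68. ]]
stand (np.float64(1.9857400014487523), array([566.1,  29.2]), np.float64(0.26105125680430774))
block (np.float64(-11.419025441380954), array([ 631.5, -227.3]), np.float64(2.371434475255228)) [[ 682.  -189.9   35. ]
 [ 662.5 -280.6   35. ]
 [ 581.8 -264.3   35. ]
 [ 599.7 -174.4   35. ]]
holes (np.float64(-11.548915677502672), array([ 631.5, -227.1]), np.float64(0.44925832091004736))
[391.  275.6  15.1  20.1  91.6] [[ 412.3 -206.2   25. ]]
[441.5 273.6  15.1  19.6  79.9] [[ 419.6 -337.9   25. ]]
[390.1 245.2  14.8  20.1  93.7] [[ 491.2 -203.7   25. ]]
[440.1 244.   14.3  20.3  87.9] [[ 496.9 -335.    25. ]]
[415.1 244.   14.4  20.2  84.6] [[ 495.7 -269.2   25. ]]
[343.3 359.5  21.   25.5 136.4] [[ 423.5 -333.8   25. ]]
[381.  348.8  20.2  25.6 137.5] [[ 501.  -330.2   25. ]]
[368.9 324.6  19.2  24.2 130.6] [[ 500.  -264.8   25. ]]
[319.8 311.5  19.5  22.  144.7] [[ 416.  -202.1   25. ]]
[356.  302.5  18.9  21.9 140.4] [[ 495.3 -199.2   25. ]]
```

```bash
cat >> h.py <<'E'
def plan(*tg):
    """tg: (x,y,z,yaw) targets; prints units from current pose"""
    s=env.state(); p=np.array(s["ee_pos"]); y=s["ee_rot"][2]; c,n=np.cos(np.radians(y)),np.sin(np.radians(y))
    for X in tg:
        d=np.array(X[:3])-p; dy=(y-X[3]+90)%180-90
        print("lin [%.4f, %.4f, %.4f] turn %.4f"%((d[0]*c+d[1]*n)/300,(d[0]*n-d[1]*c)/300,-d[2]/300,dy/360), "j6->%.0f"%(s["qpos"][5]+dy))
E
python3 - <<'E'
from h import *
s=cams.grab_frame("side")
P={"tray":(np.array([443.9,290.8]),-5,[(74,-50),(0,-50),(-74,-50)],4),"stand":(np.array([566.1,29.2]),2,[(138,24),(138,-24),(-138,24),(-138,-24)],69)}
for k,(t,a,L,z) in P.items():
    a=np.radians(a);R=np.array([[np.cos(a),-np.sin(a)],[np.sin(a),np.cos(a)]])
    W=np.c_[np.array(L)@R.T+t,np.full(len(L),z)]; px=proj(s,W); q=dark(s,px,5)
    print(k,px,q,plane(s,q,z)-W,sep="\n")
plan((444,291,120,175),(444,291,28,175))
E
```

```text
tray
[[308.7 193.6]
 [280.8 196.9]
 [252.5 200.3]]
[[309.8 193.9]
 [281.8 196.8]
 [253.5 199.7]]
[[ 2.5 -1.7  0. ]
 [ 2.7  0.   0. ]
 [ 3.   1.9  0. ]]
stand
[[403.1 199.2]
 [411.5 210.4]
 [293.9 221.5]
 [300.  233.9]]
[[401.9 200. ]
 [410.5 212.8]
 [294.5 220.9]
 [301.2 236. ]]
[[-4.  -2.4  0. ]
 [-6.  -8.1  0. ]
 [ 1.9  1.9  0. ]
 [ 0.6 -8.   0. ]]
lin [-1.0063, -0.4607, 0.3492] turn -0.0475 j6->-18
lin [-1.0063, -0.4607, 0.6559] turn -0.0475 j6->-18
```

Call:
step_arm([
  [-0.2,-0.09,0],
  [-0.4,-0.18,0],
  [-0.6,-0.28,0.05],
  [-0.8,-0.37,0.1],
  [-1.0,-0.46,0.2],
  [-1.0,-0.46,0.3],
  [-1.0,-0.46,0.35],
  [-1.0,-0.46,0.35],
  [-1.0,-0.46,0.35],
  [-1.0,-0.46,0.35],
], turn=[0,-0.02,-0.0475,-0.0475,-0.0475,-0.0475,-0.0475,-0.0475,-0.0475,-0.0475], fingers=-1)

```text
time_s: 1.6
ee_pos: [442.5, 293.3, 121.3]
ee_rot: [179.9, 0.1, 175.1]
force: [-0.8, -0.1, -0.0]
gripper_width: 91.3
gripper_force: 0.0
```

```bash
python3 - <<'E'
from h import *
s=env.state();print(s["ee_pos"],s["ee_rot"],s["qpos"])
plan((444,291,80,175),(444,291,28,175))
f=cams.grab_frame("side");g=cams.grab_frame("top")
p=s["ee_pos"]+np.array([0,0,-11]); print(proj(f,p),proj(g,p))
sheet("z2.png",[(crop(g,150,170,250,330,3.7),0,0),(crop(f,200,80,360,220,2.6),375,0)])
E
```

```text
[442.5 293.3 121.3] [179.9   0.1 175.1] [ 32.3  19.4 104.3   0.   56.1 -52.8]
lin [-0.0056, -0.0071, 0.1377] turn 0.0002 j6->-53
lin [-0.0056, -0.0071, 0.3110] turn 0.0002 j6->-53
[[275.3 151.6]] [[190.5 257.1]]
```

View pics/z2.png

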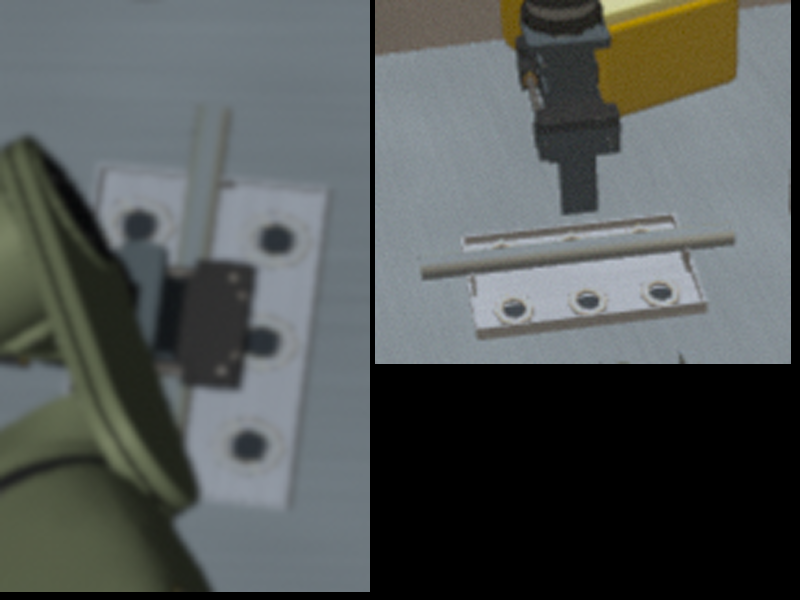

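The picture shows the gripper straddling the tube (side px about (278,155)) over the tray middle. Descending.

Call:
step_arm([
  [-0.005,-0.007,0.1],
  [-0.005,-0.007,0.18],
  [-0.005,-0.007,0.25],
  [-0.005,-0.007,0.29],
  [-0.005,-0.007,0.31],
  [-0.005,-0.007,0.31],
  [-0.005,-0.007,0.31],
], turn=[0,0,0,0,0,0,0])

```text
time_s: 2.58
ee_pos: [444.2, 290.1, 27.6]
ee_rot: [179.9, 0.1, 175.0]
force: [0.4, 0.3, 0.3]
gripper_width: 91.2
gripper_force: 0.0
```

Call:
step_arm([
  [0,0,0],
  [0,0,0],
  [0,0,0],
  [0,0,0],
  [0,0,0],
  [0,0,0],
  [0,0,0],
  [0,0,0],
], turn=[0,0,0,0,0,0,0,0], fingers=1, force=45)

```text
time_s: 3.58
ee_pos: [443.7, 289.9, 26.9]
ee_rot: [180.0, 0.0, 175.0]
force: [0.4, 0.7, -0.3]
gripper_width: 23.3
gripper_force: 45.0
```

Call:
step_arm([
  [0,0,-0.03],
  [0,0,-0.08],
  [0,0,-0.15],
  [0,0,-0.22],
  [0,0,-0.3],
  [0,0,-0.37],
  [0,0,-0.4],
  [0,0,-0.4],
  [0,0,-0.4],
], turn=[0,0,0,0,0,0,0,0,0])

```text
time_s: 4.7
ee_pos: [443.1, 289.4, 146.1]
ee_rot: [-179.9, -0.1, 175.0]
force: [-0.6, 0.2, -5.1]
gripper_width: 23.0
gripper_force: 45.0
```

```bash
python3 - <<'E'
from h import *
s=env.state();print(s["ee_pos"],s["ee_rot"],s["force"])
plan((566.5,29.7,150,182),(566.5,29.7,110,182))
E
```

```text
[443.1 289.4 146.1] [-179.9   -0.1  175. ] [-0.6  0.2 -5.1]
lin [-0.4853, -0.8264, -0.0129] turn -0.0195 j6->-60
lin [-0.4853, -0.8264, 0.1204] turn -0.0195 j6->-60
```

Call:
step_arm([
  [-0.03,-0.05,-0.01],
  [-0.08,-0.13,-0.01],
  [-0.14,-0.23,-0.01],
  [-0.2,-0.34,-0.01],
  [-0.26,-0.45,-0.01],
  [-0.32,-0.55,-0.01],
  [-0.38,-0.65,-0.01],
  [-0.43,-0.74,-0.01],
  [-0.47,-0.8,-0.01],
  [-0.485,-0.826,-0.01],
  [-0.485,-0.826,0.02],
  [-0.485,-0.826,0.06],
  [-0.485,-0.826,0.1],
  [-0.485,-0.826,0.12],
  [-0.485,-0.826,0.12],
  [-0.485,-0.826,0.12],
  [-0.485,-0.826,0.12],
], turn=[0,0,-0.005,-0.01,-0.015,-0.0195,-0.0195,-0.0195,-0.0195,-0.0195,-0.0195,-0.0195,-0.0195,-0.0195,-0.0195,-0.0195,-0.0195])

```text
time_s: 6.82
ee_pos: [567.4, 30.3, 111.4]
ee_rot: [180.0, 0.1, -178.0]
force: [-0.8, -0.1, -5.3]
gripper_width: 22.8
gripper_force: 45.0
```

```bash
python3 - <<'E'
from h import *
s=env.state();print(s["ee_pos"],s["ee_rot"],s["force"])
plan((566.5,29.7,90,182),(566.5,29.7,77,182))
f=cams.grab_frame("side");g=cams.grab_frame("top")
cv2.imwrite("pics/t2raw.png",g["color"]);cv2.imwrite("pics/s2raw.png",f["color"])
sheet("z3.png",[(crop(g,250,135,350,295,3.7),0,0),(crop(f,260,150,440,280,2.4),370,0)])
E
```

```text
[567.4  30.3 111.4] [ 180.     0.1 -178. ] [-0.8 -0.1 -5.3]
lin [0.0030, -0.0017, 0.0714] turn 0.0000 j6->-90
lin [0.0030, -0.0017, 0.1148] turn 0.0000 j6->-90
```

View pics/z3.png

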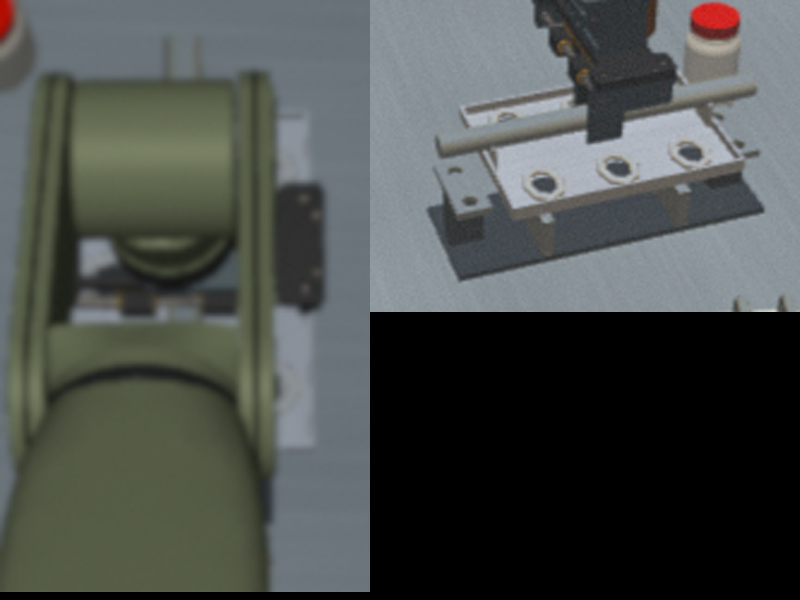

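```bash
python3 - <<'E'
from h import *
f=cams.grab_frame("side");g=cams.grab_frame("top")
d=dark(f,[(332.1,226.7),(362.9,220.4),(393.3,213.8)],6);W=plane(f,d,88.5)
print(W,fit([(-74,-50),(0,-50),(74,-50)],W))
# tube edges in top at rows
gr=cv2.cvtColor(g["color"],cv2.COLOR_BGR2GRAY)
for r in (147,150,153): print(r,gr[r,290:310])
print(proj(g,[(566.1+138,29.2+4.8,119)]),proj(g,[(567.4+155,30.3+5.4,119)]))
E
```

```text
[[499.5 -18.1  88.5]
 [574.1 -15.   88.5]
 [648.8 -12.4  88.5]] (np.float64(2.169915254614238), array([572.2,  34.8]), np.float64(0.7045990901726782))
147 [113 113 112 107  97  98 106 112 114 114 114 114 108 104 106 111 112 112
 112 112]
150 [113 113 112 106  97  96 106 112 114 115 115 114 109 104 106 111 112 113
 113 114]
153 [112 112 111 106  96  96 106 112 114 115 116 115 108 101 100 107 112 112
 113 112]
[[299.6 153.8]] [[299.1 146.6]]
```

Tray hangs level, squarely above the stand; the top view agrees with the TCP within 1 mm. Lowering.

Call:
step_arm([
  [0.003,-0.002,0.01],
  [0.003,-0.002,0.03],
  [0.003,-0.002,0.05],
  [0.003,-0.002,0.07],
  [0.003,-0.002,0.085],
  [0.003,-0.002,0.095],
  [0.003,-0.002,0.103],
  [0.003,-0.002,0.11],
  [0.003,-0.002,0.114],
  [0.003,-0.002,0.116],
  [0.003,-0.002,0.116],
  [0.003,-0.002,0.116],
], turn=[0,0,0,0,0,0,0,0,0,0,0,0])

```text
time_s: 8.52
ee_pos: [566.2, 29.6, 76.9]
ee_rot: [180.0, 0.0, -178.0]
force: [-3.7, -0.0, 6.1]
gripper_width: 23.4
gripper_force: 45.0
```

Call:
step_arm([
  [0,0,0],
  [0,0,0],
  [0,0,0],
  [0,0,0],
  [0,0,0],
  [0,0,-0.05],
  [0,0,-0.15],
  [0,0,-0.3],
  [0,0,-0.45],
  [0,0,-0.45],
  [0,0,-0.45],
], turn=[0,0,0,0,0,0,0,0,0,0,0], fingers=-1)

```text
time_s: 9.9
ee_pos: [565.8, 29.6, 211.4]
ee_rot: [180.0, 0.0, -178.0]
force: [-0.1, -0.4, -0.6]
gripper_width: 90.8
gripper_force: 0.0
```

```bash
python3 - <<'E'
from h import *
s=env.state();print(s["ee_pos"],s["ee_rot"],s["force"])
c,n=np.cos(np.radians(-11.5)),np.sin(np.radians(-11.5)); b=np.array([631.5,-227.2])
for k in(20,-20): print(b+[k*c,k*n])
u=b+[-20*c,-20*n]
plan((*u,150,168.5))
f=cams.grab_frame("side")
d=dark(f,proj(f,[(566.1+x+1.7+2,29.2-50+x*.035,54) for x in(-74,0,74)]),6);W=plane(f,d,54);print(d,W,fit([(-74,-50),(0,-50),(74,-50)],W))
sheet("z4.png",[(crop(f,270,170,440,270,4.5),0,0)])
E
```

```text
[565.8  29.6 211.4] [ 180.    0. -178.] [-0.1 -0.4 -0.6]
[ 651.1 -231.2]
[ 611.9 -223.2]
lin [-0.1240, -0.8476, 0.2046] turn 0.0375 j6->-77
[[331.9 238.9]
 [362.5 232.2]
 [392.3 225.9]] [[498.3 -19.6  54. ]
 [573.  -16.8  54. ]
 [647.4 -14.5  54. ]] (np.float64(1.951530329465152), array([571.2,  33. ]), np.float64(0.6217597690202865))
```

View pics/z4.png

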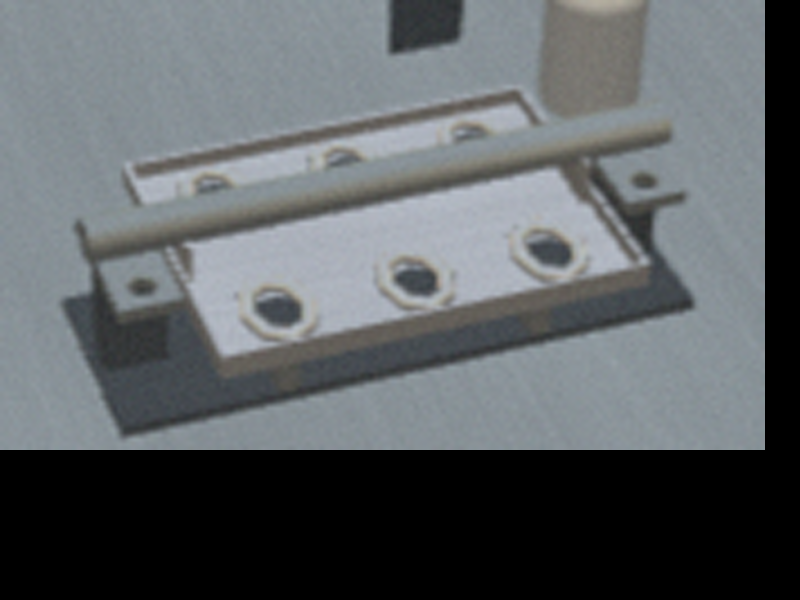

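The tray sits on both bearers with the tube over the two brackets (holes visible at about side px (302,234) and (413,210)). Next, the U-bolt.

```bash
python3 - <<'E'
from h import *
g=cams.grab_frame("top")
gr=cv2.cvtColor(g["color"],cv2.COLOR_BGR2HSV)[...,2]
sub=gr[168:222,375:425]
# crown: between-dark pixels inside white block: darker than 130
m=(sub<140).astype(np.uint8)
blk=cv2.fillConvexPoly(np.zeros_like(m),np.int32([(13,6),(43,13),(37,40),(7,34)]),1)
m&=blk
n,l,st,ce=cv2.connectedComponentsWithStats(m)
for i in range(1,n):
    if st[i,4]>10:
        p=np.argwhere(l==i)[:,::-1].astype(np.float32)+[375,168]; print(st[i],cv2.minAreaRect(p.astype(np.float32)),plane(g,[p.mean(0)],60))
c=np.array([(630,97),(698,110),(642,40),(716,53)],float);c=(c-[565,0])/4+[375,170]-.4
W=plane(g,c,75);print(W,(W[0]+W[1])/2,(W[2]+W[3])/2)
E
```

```text
[ 15  10  24  12 135] ((401.7032775878906, 183.1360626220703), (23.76283073425293, 8.531715393066406), 13.240518569946289) [[ 650.4 -230.2   60. ]]
[ 12  25  24  12 131] ((398.47650146484375, 198.10589599609375), (23.75388526916504, 8.24335765838623), 12.528807640075684) [[ 611.4 -221.3   60. ]]
[[ 617.1 -198.4   75. ]
 [ 609.7 -241.8   75. ]
 [ 654.4 -206.1   75. ]
 [ 647.  -253.5   75. ]] [ 613.4 -220.1   75. ] [ 650.7 -229.8   75. ]
```

Call:
step_arm([
  [-0.02,-0.15,0],
  [-0.05,-0.35,0],
  [-0.08,-0.55,0],
  [-0.11,-0.75,0.05],
  [-0.124,-0.848,0.15],
  [-0.124,-0.848,0.25],
  [-0.124,-0.848,0.3],
  [-0.124,-0.848,0.3],
  [-0.124,-0.848,0.3],
], turn=[0,0.02,0.0375,0.0375,0.0375,0.0375,0.0375,0.0375,0.0375])

```text
time_s: 11.12
ee_pos: [613.0, -223.1, 122.3]
ee_rot: [-180.0, 0.1, 168.6]
force: [-0.3, 0.1, 0.4]
gripper_width: 91.0
gripper_force: 0.0
```

```bash
python3 - <<'E'
from h import *
plan((612,-223.2,60,168.5))
f=cams.grab_frame("side");g=cams.grab_frame("top")
s=env.state();print(s["ee_pos"],proj(f,s["ee_pos"]))
sheet("z5.png",[(crop(f,370,200,480,330,4),0,0),(crop(g,365,150,455,250,4),445,0)])
E
```

```text
lin [0.0033, -0.0012, 0.2076] turn 0.0002 j6->-100
[ 613.1 -223.2  122.6] [[417.3 264. ]]
```

View pics/z5.png

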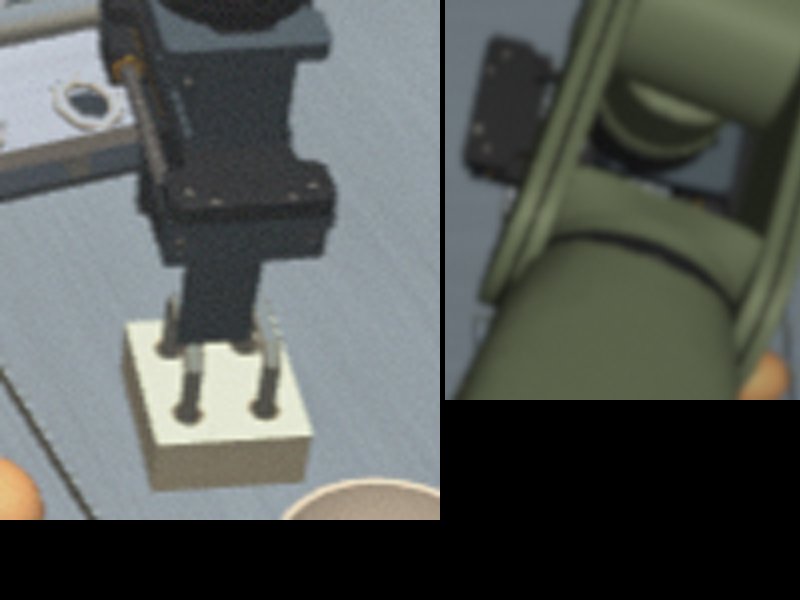

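Gripper is above the left-hand (near) U-bolt, with the near finger's tip at side px (424,285). Descend and grip.

Call:
step_arm([
  [0.002,-0.004,0.06],
  [0.002,-0.004,0.12],
  [0.002,-0.004,0.17],
  [0.002,-0.004,0.2],
  [0.002,-0.004,0.208],
  [0.002,-0.004,0.208],
  [0.002,-0.004,0.208],
], turn=[0,0,0,0,0,0,0])

```text
time_s: 12.1
ee_pos: [611.9, -224.5, 59.3]
ee_rot: [-180.0, 0.1, 168.5]
force: [-0.5, 0.3, 0.1]
gripper_width: 91.5
gripper_force: 0.0
```

Call:
step_arm([
  [0,0,0],
  [0,0,0],
  [0,0,0],
  [0,0,0],
  [0,0,0],
  [0,0,0],
], turn=[0,0,0,0,0,0], fingers=1, force=25)

```text
time_s: 12.85
ee_pos: [611.5, -224.4, 58.8]
ee_rot: [180.0, 0.0, 168.5]
force: [0.5, -0.2, 0.9]
gripper_width: 57.0
gripper_force: 25.0
```

Call:
step_arm([
  [0,0,-0.05],
  [0,0,-0.1],
  [0,0,-0.17],
  [0,0,-0.25],
  [0,0,-0.33],
  [0,0,-0.36],
  [0,0,-0.36],
  [0,0,-0.36],
], turn=[0,0,0,0,0,0,0,0])

```text
time_s: 13.85
ee_pos: [610.9, -224.2, 165.7]
ee_rot: [180.0, -0.1, 168.5]
force: [-0.3, -0.2, -0.9]
gripper_width: 57.1
gripper_force: 25.0
```

```bash
python3 - <<'E'
from h import *
s=env.state();print(s["ee_pos"],s["ee_rot"],s["force"])
c,n=np.cos(np.radians(2)),np.sin(np.radians(2))
for k in(-138,138): print((566.1+k*c,29.2+k*n))
plan((428.2,24.4,160,182))
E
```

```text
[ 610.9 -224.2  165.7] [180.   -0.1 168.5] [-0.3 -0.2 -0.9]
(np.float64(428.1840658713648), np.float64(24.383869455054864))
(np.float64(704.0159341286353), np.float64(34.016130544945135))
lin [0.7616, 0.6907, 0.0191] turn -0.0375 j6->-113
```

Call:
step_arm([
  [0.05,0.05,0],
  [0.14,0.13,0],
  [0.25,0.23,0],
  [0.36,0.33,0],
  [0.47,0.43,0],
  [0.58,0.52,0],
  [0.68,0.61,0],
  [0.74,0.67,0.01],
  [0.7616,0.6907,0.02],
  [0.7616,0.6907,0.02],
  [0.7616,0.6907,0.02],
], turn=[0,-0.01,-0.02,-0.03,-0.0375,-0.0375,-0.0375,-0.0375,-0.0375,-0.0375,-0.0375])

```text
time_s: 15.22
ee_pos: [429.5, 23.6, 160.7]
ee_rot: [-180.0, 0.0, -178.0]
force: [-0.7, -0.0, -0.7]
gripper_width: 57.2
gripper_force: 25.0
```

```bash
python3 - <<'E'
from h import *
s=env.state();print(s["ee_pos"],s["ee_rot"])
f=cams.grab_frame("side");g=cams.grab_frame("top")
plan((428.2,24.4,120,182))
x,y,z=s["ee_pos"]; print("expected tips",proj(f,[(x+.84,y-24,z-54),(x-.84,y+24,z-54)]), proj(g,[(x+.84,y-24,z-54)]))
print("holes",proj(f,[(429.3,.5,70),(427.6,48.3,70)]))
sheet("z6.png",[(crop(f,250,120,350,260,4.2),0,0),(crop(g,265,190,345,300,4),430,0)])
E
```

```text
[429.5  23.6 160.7] [-180.    0. -178.]
lin [0.0041, 0.0030, 0.1357] turn -0.0001 j6->-90
expected tips [[300.2 220.8]
 [294.1 208.5]] [[311.  264.8]]
holes [[300.1 233.5]
 [294.  221.2]]
```

View pics/z6.png

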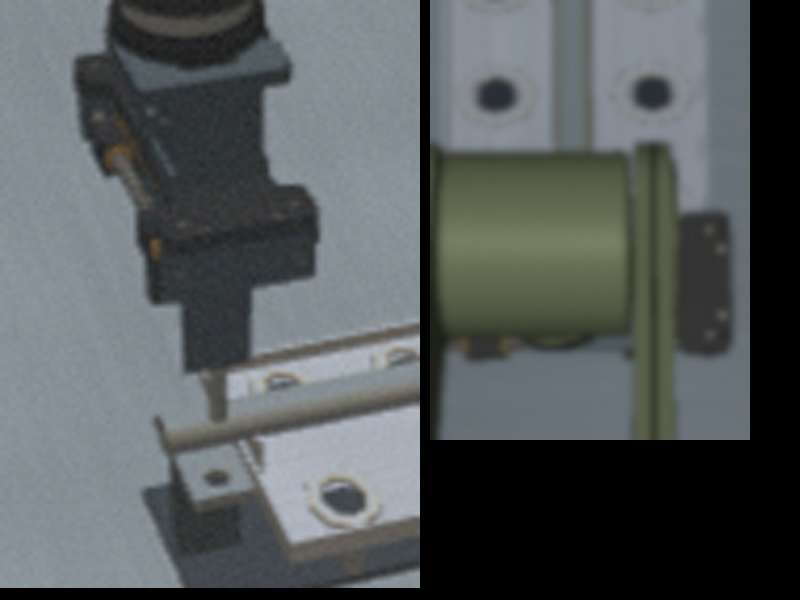

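```bash
python3 - <<'E'
from h import *
f=cams.grab_frame("side");gr=cv2.cvtColor(f["color"],cv2.COLOR_BGR2GRAY)
for r in range(208,224): print(r,gr[r,292:312])
for r in range(229,239): print(r,gr[r,292:312])
x,y,z=env.state()["ee_pos"]
print(proj(f,[(x+.84,y-24,z-54+h) for h in(0,10,20)]))
E
```

```text
208 [134 104  75  77  81  78 100  88  74  78  76  80 107 124 137 145 154 171
 178 176]
209 [138 127 122 133 135 114 114 101  81  81  78  96 154 176 179 175 174 178
 182 175]
210 [137 138 140 142 145 116  98  93  87  77  76  97 154 179 178 176 177 169
 171 175]
211 [139 138 140 142 142 127  99  89  79  76  75  95 151 177 174 177 172 155
 164 177]
212 [138 139 141 143 140 138 113  86  76  82  73  96 153 175 174 175 176 156
 159 170]
213 [138 136 139 142 138 142 126 101  79  79  77  94 154 176 177 175 172 148
 152 152]
214 [138 138 135 140 141 142 139 105  83  78  72  96 150 172 158 154 152 139
 143 140]
215 [139 141 137 140 143 141 140 111  84  72  76  90 123 143 140 138 139 138
 135 140]
216 [141 139 138 136 141 139 140 116  84  79  79  76 122 140 139 141 142 145
 145 144]
217 [141 140 136 140 138 137 140 120  93  80  77  76 125 141 142 142 140 139
 138 137]
218 [140 140 142 143 144 142 144 121  86  77  77  81 125 146 139 139 135 131
 134 132]
219 [144 142 140 145 140 142 142 124  95  80  80  96 120 128 130 127 126 123
 120 122]
220 [141 145 143 142 138 135 137 128 112  95  97 117 118
[... 507 characters left out ...]
130 133 134 139 138 140 138 128 114
 145 146]
232 [ 76 115 136 141 137 136 133 110  88  83  91 103 125 140 140 141 126 105
 118 138]
233 [ 73 104 129 139 141 136 110  85  77  74  74  80 103 126 140 141 139 121
 105 144]
234 [ 59  93 126 139 140 138 118  93  69  63  67  81 112 134 142 137 141 129
 105 123]
235 [ 49  69 102 131 139 140 136 116  98  90  97 104 130 141 138 141 140 138
 118 105]
236 [ 51  62  93 126 138 140 138 139 141 139 136 136 137 135 133 136 120 112
  97  92]
237 [ 47  54  69  99 131 137 142 137 141 135 132 124 108 109 102  90  85  79
  83  85]
238 [ 51  52  65  93 127 134 135 115 108  98  89  80  80  83  79  79  79  76
  80  85]
[[300.2 220.8]
 [300.1 217.2]
 [299.9 213.6]]
```

Call:
step_arm([
  [0.006,0.003,0.02],
  [0.006,0.003,0.05],
  [0.006,0.003,0.08],
  [0.006,0.003,0.1],
  [0.006,0.003,0.11],
  [0.006,0.003,0.12],
  [0.006,0.003,0.13],
  [0.006,0.003,0.14],
  [0.006,0.003,0.14],
  [0.006,0.003,0.14],
], turn=[0,0,0,0,0,0,0,0,0,0])

```text
time_s: 16.62
ee_pos: [427.0, 25.0, 118.8]
ee_rot: [180.0, 0.0, -178.0]
force: [-0.2, -0.1, -2.0]
gripper_width: 57.5
gripper_force: 25.0
```

Call:
step_arm([
  [0.0,0,0.02],
  [0.0,0,0.04],
  [0.0,0,0.06],
  [0.0,0,0.08],
  [0.0,0,0.095],
  [0.0,0,0.103],
  [0.0,0,0.108],
  [0.0,0,0.112],
  [0,0,0.112],
  [0,0,0.112],
], turn=[0,0,0,0,0,0,0,0,0,0])

```text
time_s: 17.88
ee_pos: [427.1, 25.0, 85.5]
ee_rot: [180.0, 0.0, -178.0]
force: [-1.5, -0.5, 4.8]
gripper_width: 57.2
gripper_force: 25.0
```

Call:
step_arm([
  [0,0,0],
  [0,0,0],
  [0,0,0],
  [0,0,0],
  [0,0,-0.05],
  [0,0,-0.15],
  [0,0,-0.27],
  [0,0,-0.27],
], turn=[0,0,0,0,0,0,0,0], fingers=-1)

```text
time_s: 18.88
ee_pos: [428.8, 25.1, 168.4]
ee_rot: [180.0, 0.4, -178.0]
force: [-0.1, -0.0, -0.0]
gripper_width: 91.2
gripper_force: 0.0
```

```bash
python3 - <<'E'
from h import *
s=env.state();print(s["ee_pos"],s["ee_rot"])
f=cams.grab_frame("side");g=cams.grab_frame("top")
plan((651.5,-230.5,150,168.5),(651.5,-230.5,59,168.5))
print("crown expected",proj(f,[(428.2+.84,24.4-24,102),(428.2-.84,24.4+24,102)]))
sheet("z7.png",[(crop(f,250,160,350,260,5),0,0)],(500,500))
E
```

```text
[428.8  25.1 168.4] [ 180.     0.4 -178. ]
lin [-0.7190, -0.8775, 0.0530] turn 0.0375 j6->-77
lin [-0.7190, -0.8775, 0.3563] turn 0.0375 j6->-77
crown expected [[299.6 222.4]
 [293.5 210.1]]
```

View pics/z7.png

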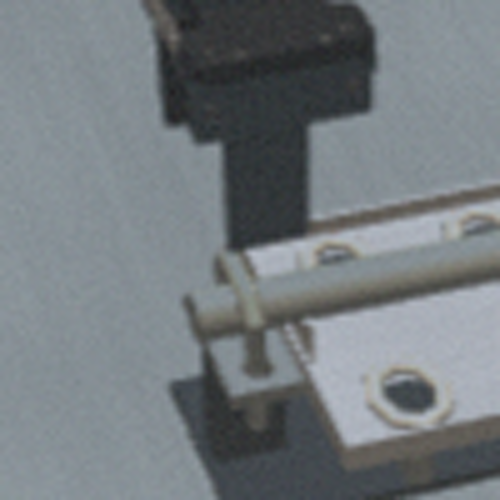

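First U-bolt is home (crown on tube at px (300,222), leg tip poking out under the plate at (301,244)). Now the second.

Call:
step_arm([
  [-0.08,-0.1,0],
  [-0.2,-0.25,0],
  [-0.33,-0.41,0],
  [-0.46,-0.57,0],
  [-0.58,-0.72,0],
  [-0.68,-0.83,0],
  [-0.719,-0.877,0.03],
  [-0.719,-0.877,0.08],
  [-0.719,-0.877,0.15],
  [-0.719,-0.877,0.22],
  [-0.719,-0.877,0.28],
  [-0.719,-0.877,0.33],
  [-0.719,-0.877,0.356],
  [-0.719,-0.877,0.356],
  [-0.719,-0.877,0.356],
], turn=[0,0.01,0.02,0.03,0.0375,0.0375,0.0375,0.0375,0.0375,0.0375,0.0375,0.0375,0.0375,0.0375,0.0375])

```text
time_s: 20.85
ee_pos: [652.3, -230.6, 60.1]
ee_rot: [-180.0, 0.1, 168.5]
force: [0.2, 0.0, 0.6]
gripper_width: 91.2
gripper_force: 0.0
```

Call:
step_arm([
  [0,0,0],
  [0,0,0],
  [0,0,0],
  [0,0,0],
  [0,0,0],
  [0,0,0],
], turn=[0,0,0,0,0,0], fingers=1, force=25)

```text
time_s: 21.6
ee_pos: [651.9, -230.4, 59.4]
ee_rot: [180.0, 0.0, 168.5]
force: [0.0, 0.4, 0.5]
gripper_width: 56.6
gripper_force: 25.0
```

Call:
step_arm([
  [0,0,-0.05],
  [0,0,-0.1],
  [0,0,-0.17],
  [0,0,-0.25],
  [0,0,-0.33],
  [0,0,-0.36],
  [0,0,-0.36],
  [0,0,-0.36],
], turn=[0,0,0,0,0,0,0,0])

```text
time_s: 22.6
ee_pos: [651.2, -230.1, 166.2]
ee_rot: [180.0, -0.1, 168.5]
force: [-0.3, -0.1, -1.6]
gripper_width: 57.1
gripper_force: 25.0
```

```bash
python3 - <<'E'
from h import *
s=env.state();print(s["ee_pos"],s["ee_rot"],s["force"])
plan((703.8,34.2,162,182))
E
```

```text
[ 651.2 -230.1  166.2] [180.   -0.1 168.5] [-0.3 -0.1 -1.6]
lin [0.0036, 0.8983, 0.0141] turn -0.0375 j6->-112
```

Call:
step_arm([
  [0.0,0.05,0],
  [0,0.14,0],
  [0,0.26,0],
  [0,0.4,0],
  [0,0.54,0],
  [0,0.68,0],
  [0,0.79,0],
  [0.003,0.87,0],
  [0.0036,0.898,0.01],
  [0.0036,0.898,0.014],
  [0.0036,0.898,0.014],
  [0.0036,0.898,0.014],
], turn=[0,-0.01,-0.02,-0.03,-0.0375,-0.0375,-0.0375,-0.0375,-0.0375,-0.0375,-0.0375,-0.0375])

```text
time_s: 24.1
ee_pos: [704.3, 32.7, 163.2]
ee_rot: [-180.0, 0.0, -178.1]
force: [0.0, -0.4, -1.0]
gripper_width: 57.1
gripper_force: 25.0
```

```bash
python3 - <<'E'
from h import *
s=env.state();print(s["ee_pos"],s["ee_rot"])
f=cams.grab_frame("side")
plan((703.8,34.2,120,182))
x,y,z=s["ee_pos"]; print("expected tips",proj(f,[(x+.84,y-24,z-54.4),(x+.84,y-24,z-44.4)]))
print("holes",proj(f,[(704.6,9.9,70)]))
sheet("z8.png",[(crop(f,360,110,460,230,5),0,0)],(600,500))
gr=cv2.cvtColor(f["color"],cv2.COLOR_BGR2GRAY)
for r in range(184,216,1): print(r,gr[r,402:422])
E
```

```text
[704.3  32.7 163.2] [-180.     0.  -178.1]
lin [0.0018, 0.0046, 0.1444] turn -0.0002 j6->-90
expected tips [[413.4 197. ]
 [413.8 193.5]]
holes [[411.4 210.1]]
184 [124 124 106  86  77  81  97 109  90  64  73  84  72  64  68  78 109 139
 145 143]
185 [121 119 112  96  92  98 111 116 107 104 123 125  98  81  80  78 120 140
 144 145]
186 [123 120 124 120 119 119 122 114 110 114 126 120  92  81  80  84 120 142
 144 141]
187 [120 121 119 119 120 120 116 118 113 113 127 112  90  79  78  92 122 136
 142 142]
188 [121 120 122 118 119 119 113 113 113 116 131 116  81  79  80  90 128 138
 140 140]
189 [122 121 122 121 117 118 116 115 117 116 132 113  84  77  81  99 131 143
 140 138]
190 [122 124 120 117 120 120 121 118 113 117 133 109  79  80  80 101 131 144
 143 140]
191 [123 123 120 121 118 117 114 118 116 122 133 107  81  80  82 111 138 144
 146 143]
192 [119 118 121 118 118 119 119 116 114 128 126  98  77  80  77 114 135 144
 146 141]
193 [124 122 126 119 119 126 123 124 130 141 132 101  80  79  79 125 146 144
 149 144]
194 [128 131 135 133 138 140 143 143 149 148 133 101  78  77  82 125 1
[... 1143 characters left out ...]
149]
208 [ 69  79 109 140 141 143 141 147 136 123 115 115 131 134 147 144 142 142
 147 145]
209 [ 57  69  85 127 144 146 145 139 114  88  81  81  85 109 133 141 144 143
 144 148]
210 [ 63  56  75  99 131 143 143 136 113  87  75  72  74  94 132 140 144 143
 146 145]
211 [ 97  59  67  73  97 131 144 146 133 110  88  86  93 114 136 143 144 146
 142 140]
212 [136  94  62  68  80 121 146 144 146 141 145 144 143 145 142 144 137 136
 134 119]
213 [151 142  84  60  66  90 128 141 144 141 141 143 137 133 125 114 105  91
  82  84]
214 [124 154 121  69  64  74 104 125 135 126 114 111  97  89  86  81  79  82
  87  90]
215 [ 98 119 125 100  63  62  78  90  93  83  83  87  77  80  84  94 102 112
 119 126]
```

View pics/z8.png

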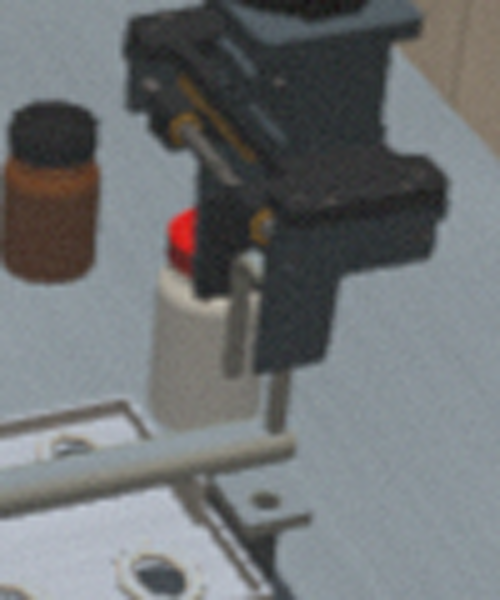

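Leg tip is at side px (415,196), hole at (412.7,209.7), both offset alike from prediction, so the nominal target holds. Insert.

Call:
step_arm([
  [0.001,0.005,0.02],
  [0.001,0.005,0.05],
  [0.001,0.005,0.08],
  [0.001,0.005,0.1],
  [0.001,0.005,0.115],
  [0.001,0.005,0.125],
  [0.001,0.005,0.135],
  [0.001,0.005,0.145],
  [0.001,0.005,0.15],
  [0.001,0.005,0.15],
], turn=[0,0,0,0,0,0,0,0,0,0])

```text
time_s: 25.4
ee_pos: [704.0, 35.4, 118.1]
ee_rot: [180.0, -0.0, -178.0]
force: [0.1, 0.2, -0.7]
gripper_width: 57.5
gripper_force: 25.0
```

Call:
step_arm([
  [0.0,-0.003,0.01],
  [0.0,-0.003,0.03],
  [0.0,-0.003,0.05],
  [0.0,-0.003,0.07],
  [0.0,-0.003,0.09],
  [0.0,-0.003,0.1],
  [0.0,-0.003,0.106],
  [0.0,-0.003,0.11],
  [0,-0.003,0.11],
  [0,-0.003,0.11],
], turn=[0,0,0,0,0,0,0,0,0,0])

```text
time_s: 26.65
ee_pos: [704.1, 34.5, 86.2]
ee_rot: [180.0, 0.0, -178.0]
force: [-3.1, -0.4, 4.9]
gripper_width: 57.4
gripper_force: 25.0
```

Call:
step_arm([
  [0,0,0],
  [0,0,0],
  [0,0,0],
  [0,0,0],
  [0,0,-0.05],
  [0,0,-0.15],
  [0,0,-0.3],
  [0,0,-0.3],
], turn=[0,0,0,0,0,0,0,0], fingers=-1)

```text
time_s: 27.65
ee_pos: [706.7, 34.5, 181.3]
ee_rot: [180.0, 0.6, -178.0]
force: [0.0, -0.0, -0.2]
gripper_width: 91.0
gripper_force: 0.0
```

```bash
python3 - <<'E'
from h import *
s=env.state();print(s["ee_pos"],s["ee_rot"])
f=cams.grab_frame("side");t=cams.grab_frame("top")
for n,g in(("top",t),("side",f)):
    for e in sorted(eggs(g)): print(n,np.array(e),plane(g,[e[:2]],25))
sheet("z9.png",[(crop(f,280,150,440,270,4),0,0)],(480,640))
E
```

```text
[706.7  34.5 181.3] [ 180.     0.6 -178. ]
top [390.2 278.5  15.   20.   13.6] [[ 404.7 -204.2   25. ]]
top [415.  244.   14.6  20.3  84.5] [[ 495.8 -268.9   25. ]]
top [435.8 277.1  15.2  44.2  53.6] [[ 410.3 -323.1   25. ]]
top [439.9 244.2  14.8  20.4  86.7] [[ 496.6 -334.5   25. ]]
side [316.2 311.5  18.3  26.   82.3] [[ 408.8 -199.9   25. ]]
side [337.8 355.9  21.5  58.6 120.4] [[ 416.2 -322.6   25. ]]
side [368.9 324.9  19.6  24.2 132.4] [[ 499.7 -265.8   25. ]]
side [380.9 349.1  20.4  25.6 139.9] [[ 500.6 -330.8   25. ]]
```

View pics/z9.png

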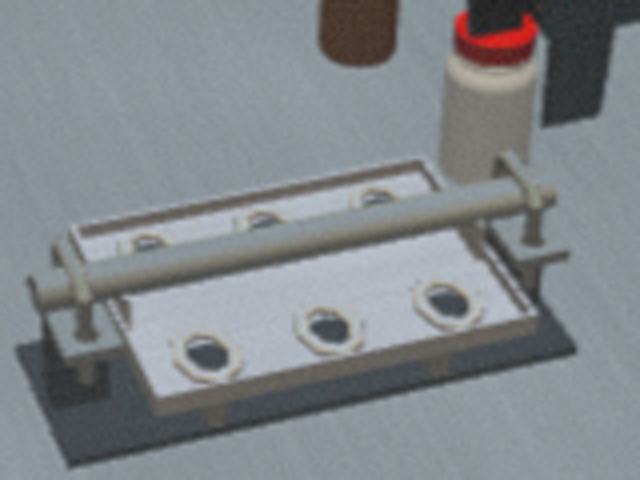

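Both U-bolts are home. One egg has been knocked; checking the pan.

```bash
python3 - <<'E'
from h import *
f=cams.grab_frame("side");t=cams.grab_frame("top")
sheet("z10.png",[(crop(t,365,225,465,305,4),0,0),(crop(f,280,280,420,390,3.6),0,325)],(600,800))
E
```

```text
(no output)
```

View pics/z10.png

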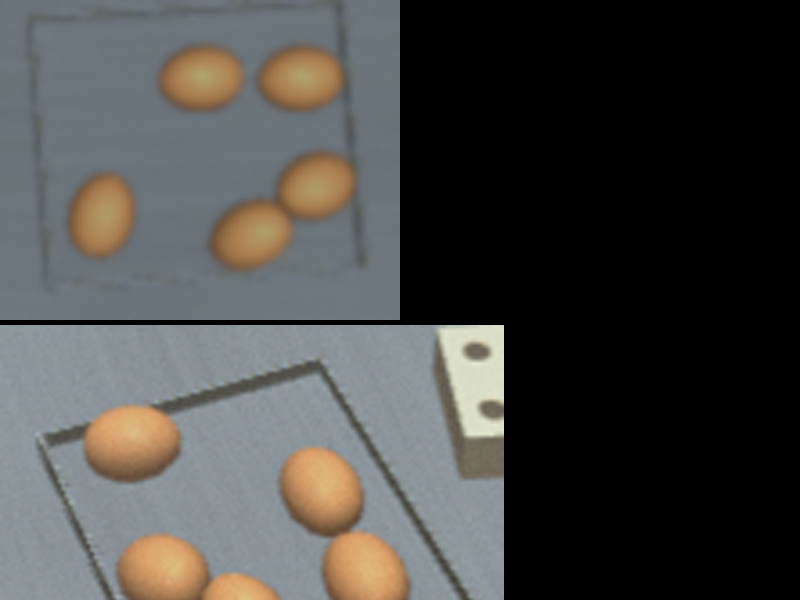

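```bash
cat >> h.py <<'E'
def eggfit(f,seeds,z=25):
    hsv=cv2.cvtColor(f["color"],cv2.COLOR_BGR2HSV); m=cv2.inRange(hsv,(5,70,90),(17,185,255))
    p=np.argwhere(m>0)[:,::-1].astype(float); c=np.array(seeds,float)
    for _ in range(8):
        d=np.linalg.norm(p[:,None]-c[None],axis=2); k=d.argmin(1); ok=d.min(1)<13
        c=np.array([p[(k==i)&ok].mean(0) if ((k==i)&ok).sum()>60 else c[i] for i in range(len(c))])
    out=[]
    for i in range(len(c)):
        q=plane(f,p[(k==i)&ok],z)[:,:2]; w,v=np.linalg.eigh(np.cov(q.T)); a=v[:,1]
        out.append((*q.mean(0),np.degrees(np.arctan2(a[1],a[0]))%180,4*np.sqrt(w[1]),4*np.sqrt(w[0])))
    return np.array(out)
E
python3 - <<'E'
from h import *
t=cams.grab_frame("top")
s=np.array([(202,78),(302,78),(102,215),(252,233),(317,185)])/4+[365,225]
E=eggfit(t,s);print("A B C D E x y yaw len wid\n",E)
print("pan",plane(t,np.array([(32,17),(342,6),(362,264),(47,288)])/4+[365,225],16))
plan((E[0,0],E[0,1],150,E[0,2]),(E[0,0],E[0,1],26,E[0,2]))
print(env.state()["qpos"])
E
```

```text
A B C D E x y yaw len wid
 [[ 495.5 -268.5   99.    59.7   44.4]
 [ 496.6 -334.2   96.9   60.6   44. ]
 [ 404.6 -203.6  162.3   58.3   45.1]
 [ 393.9 -300.2  120.2   58.1   43.6]
 [ 426.6 -343.8  116.4   58.8   43.9]]
pan [[ 533.6 -159.5   16. ]
 [ 545.3 -365.3   16. ]
 [ 375.5 -376.7   16. ]
 [ 356.5 -170.7   16. ]]
lin [0.7278, -0.9848, 0.0793] turn 0.2307 j6->-7
lin [0.7278, -0.9848, 0.4927] turn 0.2307 j6->-7
[  1.9  31.9  74.8   0.   73.4 -90.2]
```

Call:
step_arm([
  [0.07,-0.1,0],
  [0.18,-0.25,0],
  [0.3,-0.41,0],
  [0.42,-0.57,0],
  [0.54,-0.73,0],
  [0.64,-0.87,0],
  [0.71,-0.96,0.05],
  [0.728,-0.985,0.1],
  [0.728,-0.985,0.2],
  [0.728,-0.985,0.3],
  [0.728,-0.985,0.3],
  [0.728,-0.985,0.3],
], turn=[0.02,0.05,0.08,0.11,0.14,0.17,0.2,0.23,0.2307,0.2307,0.2307,0.2307], fingers=-0.275, force=8)

```text
time_s: 29.4
ee_pos: [496.6, -268.7, 85.6]
ee_rot: [180.0, 0.0, 99.0]
force: [0.6, -0.2, -0.2]
gripper_width: 58.1
gripper_force: 0.0
```

```bash
python3 - <<'E'
from h import *
s=env.state();print(s["ee_pos"],s["ee_rot"],s["gripper_width"])
plan((495.5,-268.5,29,99))
t=cams.grab_frame("top")
L=[(74,50),(74,-50),(0,50),(0,-50),(-74,50),(-74,-50)]
a=np.radians(2);R=np.array([[np.cos(a),-np.sin(a)],[np.sin(a),np.cos(a)]])
px=proj(t,np.c_[np.array(L)@R.T+[566.2,30],np.full(6,54)])
W=plane(t,dark(t,px,4),54);r=fit(L,W);print(r)
a=np.radians(r[0]);R=np.array([[np.cos(a),-np.sin(a)],[np.sin(a),np.cos(a)]]);print("pockets",np.array(L)@R.T+r[1])
E
```

```text
[ 496.6 -268.7   85.6] [180.   0.  99.] 58.08092418504069
lin [0.0013, -0.0035, 0.1887] turn -0.0001 j6->-39
(np.float64(1.9415357538102485), array([566.2,  30.3]), np.float64(0.21435964600982516))
pockets [[638.5  82.8]
 [641.9 -17.2]
 [564.5  80.2]
 [567.9 -19.7]
 [490.6  77.7]
 [494.  -22.2]]
```

Call:
step_arm([
  [0.001,-0.003,0.05],
  [0.001,-0.003,0.1],
  [0.001,-0.003,0.15],
  [0.001,-0.003,0.18],
  [0.001,-0.003,0.189],
  [0.001,-0.003,0.189],
  [0.001,-0.003,0.189],
], turn=[0,0,0,0,0,0,0])

```text
time_s: 30.32
ee_pos: [495.6, -268.6, 28.9]
ee_rot: [180.0, 0.0, 99.0]
force: [0.6, 0.2, -0.4]
gripper_width: 58.0
gripper_force: 0.0
```

Call:
step_arm([
  [0,0,0],
  [0,0,0],
  [0,0,0],
  [0,0,0],
  [0,0,0],
  [0,0,0],
], turn=[0,0,0,0,0,0], fingers=0.3, force=7)

```text
time_s: 31.08
ee_pos: [495.5, -268.5, 28.6]
ee_rot: [180.0, 0.0, 99.0]
force: [0.4, -0.2, 2.5]
gripper_width: 43.4
gripper_force: 7.0
```

Call:
step_arm([
  [0,0,-0.02],
  [0,0,-0.05],
  [0,0,-0.1],
  [0,0,-0.17],
  [0,0,-0.24],
  [0,0,-0.32],
  [0,0,-0.4],
  [0,0,-0.45],
  [0,0,-0.45],
  [0,0,-0.45],
], turn=[0,0,0,0,0,0,0,0,0,0])

```text
time_s: 32.33
ee_pos: [494.7, -268.1, 162.7]
ee_rot: [-179.9, -0.1, 99.0]
force: [-0.2, -0.7, 0.2]
gripper_width: 43.2
gripper_force: 7.0
```

```bash
python3 - <<'E'
from h import *
s=env.state();print(s["ee_pos"],s["gripper_width"])
plan((641.9,-17.2,150,92),(641.9,-17.2,82,92))
f=cams.grab_frame("side")
for e in eggs(f): print(np.array(e))
print(proj(f,s["ee_pos"]-[0,0,4]))
E
```

```text
[ 494.7 -268.1  162.7] 43.16005162089931
lin [0.7496, 0.6149, 0.0423] turn 0.0193 j6->-32
lin [0.7496, 0.6149, 0.2690] turn 0.0193 j6->-32
[337.7 356.1  22.1  58.3 120.6]
[381.  349.3  20.7  25.9 144.1]
[316.1 312.5  18.9  25.8  81.7]
[373.1 276.5  18.6  24.6 163.4]
[[370.1 277.3]]
```

Call:
step_arm([
  [0.05,0.04,0],
  [0.14,0.11,0],
  [0.25,0.2,0],
  [0.37,0.3,0],
  [0.49,0.4,0],
  [0.6,0.49,0],
  [0.69,0.57,0],
  [0.74,0.61,0.02],
  [0.75,0.615,0.06],
  [0.75,0.615,0.11],
  [0.75,0.615,0.16],
  [0.75,0.615,0.2],
  [0.75,0.615,0.22],
  [0.75,0.615,0.235],
  [0.75,0.615,0.245],
  [0.75,0.615,0.252],
  [0.75,0.615,0.258],
  [0.75,0.615,0.258],
  [0.75,0.615,0.258],
], turn=[0,0.005,0.01,0.015,0.0193,0.0193,0.0193,0.0193,0.0193,0.0193,0.0193,0.0193,0.0193,0.0193,0.0193,0.0193,0.0193,0.0193,0.0193])

```text
time_s: 34.75
ee_pos: [642.5, -17.3, 86.2]
ee_rot: [180.0, -0.0, 92.0]
force: [-0.2, 0.1, -1.4]
gripper_width: 43.2
gripper_force: 7.0
```

```bash
python3 - <<'E'
from h import *
plan((641.9,-17.2,81.5,92))
E
```

```text
lin [0.0005, -0.0021, 0.0157] turn 0.0001 j6->-5
```

Call:
step_arm([
  [0,-0.002,0.004],
  [0,-0.002,0.008],
  [0,-0.002,0.012],
  [0,-0.002,0.015],
  [0,-0.002,0.015],
  [0,-0.002,0.015],
], turn=[0,0,0,0,0,0])

```text
time_s: 35.5
ee_pos: [642.4, -17.3, 82.1]
ee_rot: [179.9, -0.0, 92.0]
force: [1.1, 0.8, 3.5]
gripper_width: 43.2
gripper_force: 7.0
```

Call:
step_arm([
  [0,0,0],
  [0,0,0],
  [0,0,0],
  [0,0,-0.03],
  [0,0,-0.1],
  [0,0,-0.2],
  [0,0,-0.28],
  [-0.1,-0.05,-0.3],
  [-0.25,-0.13,-0.3],
  [-0.42,-0.22,-0.3],
  [-0.6,-0.31,-0.3],
  [-0.78,-0.41,-0.28],
  [-0.92,-0.48,-0.25],
  [-1.0,-0.521,-0.2],
  [-1.0,-0.521,-0.1],
  [-1.0,-0.521,-0.05],
  [-1.0,-0.521,-0.03],
  [-1.0,-0.521,-0.03],
  [-1.0,-0.521,-0.03],
], turn=[0,0,0,0,0,0,0,0,0,0,0,-0.006,-0.0136,-0.0136,-0.0136,-0.0136,-0.0136,-0.0136,-0.0136], fingers=-0.275)

```text
time_s: 37.88
ee_pos: [497.0, -322.8, 91.5]
ee_rot: [179.9, 0.1, 96.9]
force: [-0.1, -0.1, 0.3]
gripper_width: 58.2
gripper_force: 0.0
```

```bash
cat >> h.py <<'E'
def check():
    """eggs in tray (top cam, z 78) relative to pockets; all egg blobs at pan height"""
    t=cams.grab_frame("top")
    for e in eggs(t):
        w=plane(t,[e[:2]],78)[0] if e[0]<365 else plane(t,[e[:2]],25)[0]
        print("tray" if e[0]<365 else "pan",np.array(e),w[:2])
    return t
E
python3 - <<'E'
from h import *
plan((496.6,-334.2,29,96.9)); t=check()
E
```

```text
lin [-0.0377, -0.0058, 0.2083] turn 0.0001 j6->-41
pan [390.  278.5  15.3  19.9  15.4] [ 404.5 -203.7]
tray [319.9 182.7  15.1  20.   89.2] [641.5 -17.6]
```

Call:
step_arm([
  [-0.037,-0.005,0.02],
  [-0.037,-0.005,0.07],
  [-0.037,-0.005,0.12],
  [-0.037,-0.005,0.17],
  [-0.037,-0.005,0.2],
  [-0.037,-0.005,0.208],
  [-0.037,-0.005,0.208],
  [-0.037,-0.005,0.208],
], turn=[0,0,0,0,0,0,0,0])

```text
time_s: 38.92
ee_pos: [496.4, -334.1, 28.7]
ee_rot: [179.9, 0.0, 96.9]
force: [-0.4, 0.1, -0.8]
gripper_width: 58.4
gripper_force: 0.0
```

Call:
step_arm([
  [0,0,0],
  [0,0,0],
  [0,0,0],
  [0,0,0],
  [0,0,-0.02],
  [0,0,-0.05],
  [0,0,-0.1],
  [0,0,-0.17],
  [0,0,-0.24],
  [0,0,-0.32],
  [0,0,-0.4],
  [0,0,-0.45],
  [0,0,-0.45],
  [0,0,-0.45],
], turn=[0,0,0,0,0,0,0,0,0,0,0,0,0,0], fingers=0.3, force=7)

```text
time_s: 40.67
ee_pos: [495.5, -333.6, 162.3]
ee_rot: [-179.9, -0.1, 96.9]
force: [-0.4, -0.0, -0.4]
gripper_width: 43.4
gripper_force: 7.0
```

```bash
python3 - <<'E'
from h import *
s=env.state();print(s["ee_pos"],s["gripper_width"])
plan((567.9,-19.7,150,92),(567.9,-19.7,86,92))
f=cams.grab_frame("side")
for e in eggs(f): print(np.array(e))
print(proj(f,s["ee_pos"]-[0,0,4]))
E
```

```text
[ 495.5 -333.6  162.3] 43.44531201318568
lin [1.0096, 0.3654, 0.0411] turn 0.0136 j6->-37
lin [1.0096, 0.3654, 0.2544] turn 0.0136 j6->-37
[316.2 312.6  19.   25.9  82.3]
[386.1 301.2  19.4  26.5 170.6]
[[383.1 301.6]]
```

Call:
step_arm([
  [0.05,0.02,0],
  [0.15,0.05,0],
  [0.29,0.1,0],
  [0.44,0.16,0],
  [0.59,0.21,0],
  [0.74,0.27,0],
  [0.87,0.32,0],
  [0.96,0.35,0.02],
  [1.0,0.365,0.06],
  [1.0,0.365,0.11],
  [1.0,0.365,0.16],
  [1.0,0.365,0.2],
  [1.0,0.365,0.22],
  [1.0,0.365,0.235],
  [1.0,0.365,0.245],
  [1.0,0.365,0.252],
  [1.0,0.365,0.252],
  [1.0,0.365,0.252],
], turn=[0,0.005,0.01,0.0136,0.0136,0.0136,0.0136,0.0136,0.0136,0.0136,0.0136,0.0136,0.0136,0.0136,0.0136,0.0136,0.0136,0.0136])

```text
time_s: 42.98
ee_pos: [568.8, -22.9, 87.8]
ee_rot: [180.0, -0.0, 92.0]
force: [0.5, 0.1, -0.9]
gripper_width: 43.5
gripper_force: 7.0
```

```bash
python3 - <<'E'
from h import *
plan((567.9,-19.7,81.5,92)); 
c,n=np.cos(np.radians(92)),np.sin(np.radians(92)); d=np.array([404.5-567.9,-203.7+19.7]); print("to C",(d[0]*c+d[1]*n)/300,(d[0]*n-d[1]*c)/300)
E
```

```text
lin [0.0107, -0.0026, 0.0208] turn 0.0001 j6->-5
to C -0.5939511147010832 -0.5657398950939347
```

Call:
step_arm([
  [0.0105,-0.002,0.003],
  [0.0105,-0.002,0.008],
  [0.0105,-0.002,0.013],
  [0.0105,-0.002,0.017],
  [0.0105,-0.002,0.02],
  [0.0105,-0.002,0.02],
  [0.0105,-0.002,0.02],
], turn=[0,0,0,0,0,0,0])

```text
time_s: 43.85
ee_pos: [568.4, -19.8, 81.9]
ee_rot: [179.9, 0.0, 92.0]
force: [0.9, -0.6, 2.3]
gripper_width: 43.3
gripper_force: 7.0
```

Call:
step_arm([
  [0,0,0],
  [0,0,0],
  [0,0,0],
  [0,0,-0.03],
  [0,0,-0.1],
  [0,0,-0.2],
  [0,0,-0.28],
  [-0.1,-0.09,-0.3],
  [-0.25,-0.22,-0.3],
  [-0.38,-0.35,-0.3],
  [-0.5,-0.47,-0.3],
  [-0.594,-0.566,-0.28],
  [-0.594,-0.566,-0.2],
  [-0.594,-0.566,-0.1],
  [-0.594,-0.566,-0.03],
  [-0.594,-0.566,-0.03],
  [-0.594,-0.566,-0.03],
  [-0.594,-0.566,-0.03],
], turn=[0,0,0,0,0,0,0,-0.02,-0.05,-0.08,-0.11,-0.14,-0.17,-0.195,-0.195,-0.195,-0.195,-0.195], fingers=-0.275)

```text
time_s: 46.1
ee_pos: [405.3, -204.2, 91.6]
ee_rot: [-180.0, 0.1, 162.2]
force: [-0.1, 0.5, -0.7]
gripper_width: 58.1
gripper_force: 0.0
```

```bash
python3 - <<'E'
from h import *
plan((404.5,-203.7,30,162.3)); t=check()
print(eggfit(t,[(390,278.5),(428,283.3),(444.3,271.3)]))
E
```

```text
lin [0.0029, 0.0008, 0.2054] turn -0.0002 j6->-101
tray [320.3 211.4  15.2  20.4  89.2] [567.4 -20.1]
tray [319.8 182.7  15.2  19.6  89.5] [641.5 -17.3]Traceback (most recent call last):
  File "<stdin>", line 3, in <module>
  File "h.py", line 62, in eggfit
    q=plane(f,p[(k==i)&ok],z)[:,:2]; w,v=np.linalg.eigh(np.cov(q.T)); a=v[:,1]
      ~~~~~^^^^^^^^^^^^^^^^^^
  File "h.py", line 10, in plane
    o,r=ray(f,px); return o+r*((z-o[2])/r[:,2])[:,None]
        ~~~^^^^^^
  File "h.py", line 7, in ray
    K,d,E=cam(f); u=cv2.undistortPoints(np.array(px,float).reshape(-1,1,2),K,d).reshape(-1,2)
                    ~~~~~~~~~~~~~~~~~~~^^^^^^^^^^^^^^^^^^^^^^^^^^^^^^^^^^^^^^^^
cv2.error: OpenCV(4.12.0) /io/opencv/modules/calib3d/src/undistort.dispatch.cpp:347: error: (-215:Assertion failed) CV_IS_MAT(_src) && CV_IS_MAT(_dst) && (_src->rows == 1 || _src->cols == 1) && (_dst->rows == 1 || _dst->cols == 1) && _src->cols + _src->rows - 1 == _dst->rows + _dst->cols - 1 && (CV_MAT_TYPE(_src->type) == CV_32FC2 || CV_MAT_TYPE(_src->type) == CV_64FC2) && (CV_MAT_TYPE(_dst->type) == CV_32FC2 || CV_MAT_TYPE(_dst->type) == CV_64FC2) in function 'cvUndistortPointsInternal'
```

Two eggs placed well. Pick C.

Call:
step_arm([
  [0.003,0.001,0.04],
  [0.003,0.001,0.09],
  [0.003,0.001,0.14],
  [0.003,0.001,0.18],
  [0.003,0.001,0.2],
  [0.003,0.001,0.205],
  [0.003,0.001,0.205],
], turn=[0,0,0,0,0,0,0])

```text
time_s: 47.02
ee_pos: [404.0, -203.4, 29.2]
ee_rot: [180.0, 0.0, 162.2]
force: [0.2, 0.2, 0.6]
gripper_width: 58.2
gripper_force: 0.0
```

Call:
step_arm([
  [0,0,0],
  [0,0,0],
  [0,0,0],
  [0,0,0],
  [0,0,-0.02],
  [0,0,-0.05],
  [0,0,-0.1],
  [0,0,-0.17],
  [0,0,-0.24],
  [0,0,-0.32],
  [0,0,-0.4],
  [0,0,-0.45],
  [0,0,-0.45],
  [0,0,-0.45],
], turn=[0,0,0,0,0,0,0,0,0,0,0,0,0,0], fingers=0.3, force=7)

```text
time_s: 48.78
ee_pos: [403.3, -203.0, 163.6]
ee_rot: [180.0, -0.1, 162.2]
force: [0.4, 0.0, -1.2]
gripper_width: 43.1
gripper_force: 7.0
```

```bash
python3 - <<'E'
from h import *
s=env.state();print(s["ee_pos"],s["gripper_width"])
plan((638.5,82.8,160,92),(638.5,82.8,86,92))
f=cams.grab_frame("side")
for e in eggs(f): print(np.array(e))
print(proj(f,s["ee_pos"]-[0,0,5]))
E
```

```text
[ 403.3 -203.   163.6] 43.14755391408712
lin [-0.4556, 1.1467, 0.0120] turn 0.1950 j6->-30
lin [-0.4556, 1.1467, 0.2587] turn 0.1950 j6->-30
[337.8 355.9  21.5  58.6 120.5]
[362.3 223.7  16.5  19.  132.9]
[392.6 217.1  16.4  18.8 126.2]
[[313.2 264.4]]
```

```bash
python3 - <<'E'
from h import *
plan((494,-22.2,86,92))
t=cams.grab_frame("top");print(eggfit(t,[(428,283.3),(444.3,271.3)]))
E
```

```text
lin [-0.1042, 0.6663, 0.2578] turn 0.1950 j6->-30Traceback (most recent call last):
  File "<stdin>", line 3, in <module>
  File "h.py", line 62, in eggfit
    q=plane(f,p[(k==i)&ok],z)[:,:2]; w,v=np.linalg.eigh(np.cov(q.T)); a=v[:,1]
      ~~~~~^^^^^^^^^^^^^^^^^^
  File "h.py", line 10, in plane
    o,r=ray(f,px); return o+r*((z-o[2])/r[:,2])[:,None]
        ~~~^^^^^^
  File "h.py", line 7, in ray
    K,d,E=cam(f); u=cv2.undistortPoints(np.array(px,float).reshape(-1,1,2),K,d).reshape(-1,2)
                    ~~~~~~~~~~~~~~~~~~~^^^^^^^^^^^^^^^^^^^^^^^^^^^^^^^^^^^^^^^^
cv2.error: OpenCV(4.12.0) /io/opencv/modules/calib3d/src/undistort.dispatch.cpp:347: error: (-215:Assertion failed) CV_IS_MAT(_src) && CV_IS_MAT(_dst) && (_src->rows == 1 || _src->cols == 1) && (_dst->rows == 1 || _dst->cols == 1) && _src->cols + _src->rows - 1 == _dst->rows + _dst->cols - 1 && (CV_MAT_TYPE(_src->type) == CV_32FC2 || CV_MAT_TYPE(_src->type) == CV_64FC2) && (CV_MAT_TYPE(_dst->type) == CV_32FC2 || CV_MAT_TYPE(_dst->type) == CV_64FC2) in function 'cvUndistortPointsInternal'
```

Call:
step_arm([
  [-0.01,0.05,0],
  [-0.02,0.13,0],
  [-0.04,0.24,0],
  [-0.05,0.35,0],
  [-0.07,0.46,0],
  [-0.09,0.56,0],
  [-0.1,0.64,0.02],
  [-0.104,0.666,0.06],
  [-0.104,0.666,0.11],
  [-0.104,0.666,0.16],
  [-0.104,0.666,0.2],
  [-0.104,0.666,0.22],
  [-0.104,0.666,0.235],
  [-0.104,0.666,0.245],
  [-0.104,0.666,0.252],
  [-0.104,0.666,0.256],
  [-0.104,0.666,0.256],
  [-0.104,0.666,0.256],
], turn=[0.01,0.03,0.055,0.08,0.105,0.13,0.155,0.18,0.195,0.195,0.195,0.195,0.195,0.195,0.195,0.195,0.195,0.195])

```text
time_s: 51.12
ee_pos: [494.6, -22.6, 87.4]
ee_rot: [180.0, -0.0, 92.0]
force: [-0.2, -0.4, -0.8]
gripper_width: 43.5
gripper_force: 7.0
```

```bash
python3 - <<'E'
from h import *
plan((494,-22.2,82.2,92)); t=check()
print(eggfit(t,[(428,283.3),(444.3,271.3)]))
E
```

```text
lin [0.0013, -0.0019, 0.0173] turn 0.0000 j6->-6
pan [435.9 277.1  15.1  44.4  53.4] [ 410.4 -323.3]
tray [320.  182.7  15.1  20.1  89.5] [641.5 -17.7]
[[ 393.9 -300.3  119.8   58.    43.4]
 [ 426.5 -343.7  116.6   59.    44.1]]
```

Call:
step_arm([
  [0.001,-0.002,0.003],
  [0.001,-0.002,0.007],
  [0.001,-0.002,0.011],
  [0.001,-0.002,0.015],
  [0.001,-0.002,0.017],
  [0.001,-0.002,0.017],
  [0.001,-0.002,0.017],
], turn=[0,0,0,0,0,0,0])

```text
time_s: 52.05
ee_pos: [494.8, -22.2, 82.9]
ee_rot: [179.9, -0.0, 92.0]
force: [0.9, 0.7, 5.5]
gripper_width: 43.5
gripper_force: 7.0
```

Call:
step_arm([
  [0,0,0],
  [0,0,0],
  [0,0,0],
  [0,0,-0.03],
  [0,0,-0.1],
  [0,0,-0.2],
  [0,0,-0.28],
  [-0.1,-0.04,-0.3],
  [-0.25,-0.1,-0.3],
  [-0.41,-0.16,-0.3],
  [-0.57,-0.23,-0.3],
  [-0.73,-0.29,-0.3],
  [-0.85,-0.34,-0.28],
  [-0.915,-0.366,-0.2],
  [-0.915,-0.366,-0.1],
  [-0.915,-0.366,-0.03],
  [-0.915,-0.366,-0.03],
  [-0.915,-0.366,-0.03],
  [-0.915,-0.366,-0.03],
], turn=[0,0,0,0,0,0,0,-0.02,-0.04,-0.06,-0.0772,-0.0772,-0.0772,-0.0772,-0.0772,-0.0772,-0.0772,-0.0772,-0.0772], fingers=-0.275)

```text
time_s: 54.42
ee_pos: [394.5, -300.9, 92.3]
ee_rot: [179.9, 0.1, 119.8]
force: [0.3, -0.0, 0.0]
gripper_width: 58.4
gripper_force: 0.0
```

```bash
python3 - <<'E'
from h import *
plan((393.9,-300.3,30,119.8)); t=check()
E
```

```text
lin [0.0027, -0.0006, 0.2076] turn 0.0001 j6->-68
tray [320.9 240.5  15.2  20.4  85.4] [493.7 -23.2]
tray [320.3 211.4  15.2  20.4  89.2] [567.4 -20.1]
tray [319.9 182.7  15.1  20.   89.2] [641.5 -17.6]
```

Call:
step_arm([
  [0.002,0,0.04],
  [0.002,0,0.09],
  [0.002,0,0.14],
  [0.002,0,0.18],
  [0.002,0,0.2],
  [0.002,0,0.205],
  [0.002,0,0.205],
], turn=[0,0,0,0,0,0,0])

```text
time_s: 55.35
ee_pos: [393.7, -300.1, 29.8]
ee_rot: [180.0, 0.0, 119.8]
force: [0.5, 0.5, -0.6]
gripper_width: 58.6
gripper_force: 0.0
```

Call:
step_arm([
  [0,0,0],
  [0,0,0],
  [0,0,0],
  [0,0,0],
  [0,0,-0.02],
  [0,0,-0.05],
  [0,0,-0.1],
  [0,0,-0.17],
  [0,0,-0.24],
  [0,0,-0.32],
  [0,0,-0.4],
  [0,0,-0.45],
  [0,0,-0.45],
  [0,0,-0.45],
], turn=[0,0,0,0,0,0,0,0,0,0,0,0,0,0], fingers=0.3, force=7)

```text
time_s: 57.1
ee_pos: [393.0, -299.5, 163.9]
ee_rot: [-180.0, -0.1, 119.8]
force: [-0.8, 0.2, -0.7]
gripper_width: 43.2
gripper_force: 7.0
```

```bash
python3 - <<'E'
from h import *
s=env.state();print(s["ee_pos"],s["gripper_width"])
plan((490.6,77.7,86,92))
f=cams.grab_frame("side")
for e in eggs(f): print(np.array(e))
print(proj(f,s["ee_pos"]-[0,0,5]))
E
```

```text
[ 393.  -299.5  163.9] 43.21471321129303
lin [0.9294, 0.9074, 0.2598] turn 0.0773 j6->-41
[348.  362.   21.7  28.4 141.9]
[328.3 299.6  16.9  23.    1.9]
[362.9 222.6  13.3  20.  125.2]
[392.5 217.7  16.5  18.7 123.6]
[[322.5 300.2]]
```

Call:
step_arm([
  [0.05,0.05,0],
  [0.14,0.14,0],
  [0.25,0.24,0],
  [0.36,0.35,0],
  [0.47,0.46,0],
  [0.58,0.57,0],
  [0.69,0.67,0],
  [0.79,0.77,0],
  [0.88,0.86,0],
  [0.929,0.907,0.03],
  [0.929,0.907,0.08],
  [0.929,0.907,0.14],
  [0.929,0.907,0.19],
  [0.929,0.907,0.22],
  [0.929,0.907,0.235],
  [0.929,0.907,0.247],
  [0.929,0.907,0.256],
  [0.929,0.907,0.258],
  [0.929,0.907,0.258],
  [0.929,0.907,0.258],
], turn=[0,0.01,0.02,0.03,0.045,0.06,0.0773,0.0773,0.0773,0.0773,0.0773,0.0773,0.0773,0.0773,0.0773,0.0773,0.0773,0.0773,0.0773,0.0773])

```text
time_s: 59.65
ee_pos: [491.2, 77.2, 87.4]
ee_rot: [180.0, -0.0, 92.0]
force: [0.7, -0.5, -0.6]
gripper_width: 42.9
gripper_force: 7.0
```

```bash
python3 - <<'E'
from h import *
plan((490.6,77.7,82.4,92)); t=check()
print(eggfit(t,[(444.3,271.3)]))
E
```

```text
lin [0.0018, -0.0018, 0.0168] turn -0.0000 j6->6
pan [443.9 271.   15.1  18.9  64.5] [ 426.6 -344.4]
tray [320.9 240.5  15.2  20.4  85.1] [493.7 -23.2]
tray [320.3 211.4  15.2  20.4  89.2] [567.4 -20.1]
tray [319.8 182.7  15.2  19.6  89.5] [641.5 -17.3]
[[ 427.  -344.2  114.4   57.2   44.4]]
```

Call:
step_arm([
  [0.002,-0.002,0.003],
  [0.002,-0.002,0.007],
  [0.002,-0.002,0.011],
  [0.002,-0.002,0.015],
  [0.002,-0.002,0.0165],
  [0.002,-0.002,0.0165],
  [0.002,-0.002,0.0165],
], turn=[0,0,0,0,0,0,0])

```text
time_s: 60.58
ee_pos: [491.4, 77.7, 83.2]
ee_rot: [179.9, -0.0, 92.0]
force: [-0.5, -1.5, 5.3]
gripper_width: 43.3
gripper_force: 7.0
```

Call:
step_arm([
  [0,0,0],
  [0,0,0],
  [0,0,0],
  [0,0,-0.03],
  [0,0,-0.1],
  [0,0,-0.2],
  [0,0,-0.28],
  [-0.1,-0.03,-0.3],
  [-0.25,-0.06,-0.3],
  [-0.41,-0.1,-0.3],
  [-0.57,-0.15,-0.3],
  [-0.73,-0.19,-0.3],
  [-0.88,-0.23,-0.3],
  [-0.98,-0.262,-0.3],
  [-1.0,-0.262,-0.3],
  [-1.0,-0.262,-0.3],
  [-1.0,-0.262,-0.3],
], turn=[0,0,0,0,0,0,0,-0.02,-0.04,-0.06,-0.064,-0.064,-0.064,-0.064,-0.064,-0.064,-0.064], fingers=-0.275)

```text
time_s: 62.7
ee_pos: [422.5, -223.8, 172.4]
ee_rot: [180.0, -0.0, 115.1]
force: [-0.4, 0.0, 0.3]
gripper_width: 58.5
gripper_force: 0.0
```

```bash
python3 - <<'E'
from h import *
plan((426.8,-344,30,115)); t=check()
E
```

```text
lin [-0.3689, -0.1569, 0.4745] turn 0.0002 j6->-54
tray [281.5 241.1  15.2  19.5  88.3] [490.1  75.3]
tray [320.9 240.5  15.2  20.4  85.4] [493.7 -23.2]
tray [320.3 211.4  15.2  20.4  88.5] [567.5 -20. ]
tray [319.9 182.7  15.1  20.   89.8] [641.5 -17.6]
```

Call:
step_arm([
  [-0.08,-0.04,0.03],
  [-0.2,-0.09,0.1],
  [-0.32,-0.14,0.2],
  [-0.369,-0.157,0.28],
  [-0.369,-0.157,0.34],
  [-0.369,-0.157,0.39],
  [-0.369,-0.157,0.43],
  [-0.369,-0.157,0.46],
  [-0.369,-0.157,0.473],
  [-0.369,-0.157,0.473],
  [-0.369,-0.157,0.473],
], turn=[0,0,0,0,0,0,0,0,0,0,0])

```text
time_s: 64.12
ee_pos: [426.7, -345.3, 30.8]
ee_rot: [180.0, 0.1, 115.0]
force: [-0.4, 0.3, -0.1]
gripper_width: 58.3
gripper_force: 0.0
```

Call:
step_arm([
  [0,0,0],
  [0,0,0],
  [0,0,0],
  [0,0,0],
  [0,0,-0.02],
  [0,0,-0.05],
  [0,0,-0.1],
  [0,0,-0.17],
  [0,0,-0.24],
  [0,0,-0.32],
  [0,0,-0.4],
  [0,0,-0.45],
  [0,0,-0.45],
  [0,0,-0.45],
], turn=[0,0,0,0,0,0,0,0,0,0,0,0,0,0], fingers=0.3, force=7)

```text
time_s: 65.88
ee_pos: [425.9, -344.7, 164.6]
ee_rot: [-180.0, -0.1, 115.0]
force: [0.6, -0.6, -0.7]
gripper_width: 43.5
gripper_force: 7.0
```

```bash
python3 - <<'E'
from h import *
s=env.state();print(s["ee_pos"],s["gripper_width"])
plan((564.5,80.2,86,92))
E
```

```text
[ 425.9 -344.7  164.6] 43.50535360542784
lin [1.0880, 1.0177, 0.2622] turn 0.0639 j6->-42
```

Held. Travel first, then lower.

Call:
step_arm([
  [0.05,0.05,0],
  [0.14,0.13,0],
  [0.25,0.24,0],
  [0.36,0.34,0],
  [0.47,0.44,0],
  [0.58,0.54,0],
  [0.69,0.65,0],
  [0.8,0.75,0],
  [0.9,0.85,0],
  [0.97,0.93,0],
  [1.0,0.98,0],
  [1.0,1.0,0],
  [1.0,1.0,0],
], turn=[0,0.01,0.02,0.03,0.045,0.06,0.0639,0.0639,0.0639,0.0639,0.0639,0.0639,0.0639])

```text
time_s: 67.5
ee_pos: [571.3, 53.1, 165.1]
ee_rot: [-180.0, 0.0, 92.0]
force: [0.4, 0.1, -0.3]
gripper_width: 43.6
gripper_force: 7.0
```

```bash
python3 - <<'E'
from h import *
plan((564.5,80.2,86,92),(564.5,80.2,82.8,92))
E
```

```text
lin [0.0911, -0.0194, 0.2636] turn -0.0000 j6->2
lin [0.0911, -0.0194, 0.2743] turn -0.0000 j6->2
```

Call:
step_arm([
  [0.04,-0.01,0],
  [0.091,-0.019,0.02],
  [0.091,-0.019,0.06],
  [0.091,-0.019,0.11],
  [0.091,-0.019,0.16],
  [0.091,-0.019,0.2],
  [0.091,-0.019,0.225],
  [0.091,-0.019,0.24],
  [0.091,-0.019,0.25],
  [0.091,-0.019,0.256],
  [0.091,-0.019,0.262],
  [0.091,-0.019,0.267],
  [0.091,-0.019,0.271],
  [0.091,-0.019,0.274],
  [0.091,-0.019,0.274],
  [0.091,-0.019,0.274],
], turn=[0,0,0,0,0,0,0,0,0,0,0,0,0,0,0,0])

```text
time_s: 69.5
ee_pos: [565.4, 81.0, 83.9]
ee_rot: [179.9, -0.0, 92.0]
force: [0.2, 1.7, 5.4]
gripper_width: 43.1
gripper_force: 7.0
```

Call:
step_arm([
  [0,0,0],
  [0,0,0],
  [0,0,0],
  [0,0,-0.03],
  [0,0,-0.1],
  [0,0,-0.2],
  [0,0,-0.32],
  [0,0,-0.45],
  [-0.15,-0.15,-0.5],
  [-0.3,-0.3,-0.5],
  [-0.45,-0.4,-0.5],
  [-0.6,-0.5,-0.5],
  [-0.75,-0.55,-0.5],
  [-0.85,-0.55,-0.5],
  [-0.85,-0.55,-0.5],
  [-0.85,-0.55,-0.5],
], turn=[0,0,0,0,0,0,0,0,0,0,0,0,0,0,0,0], fingers=-0.275)

```text
time_s: 71.5
ee_pos: [408.6, -179.3, 233.4]
ee_rot: [180.0, -0.0, 92.0]
force: [0.4, 0.6, -0.2]
gripper_width: 58.3
gripper_force: 0.0
```

```bash
python3 - <<'E'
from h import *
t=check();f=cams.grab_frame("side")
sheet("z11.png",[(crop(t,265,140,340,285,4.1),0,0),(crop(f,280,160,440,290,3),308,0),(crop(t,360,220,470,310,3),308,395)])
E
```

```text
tray [281.5 241.1  15.1  19.6  88.7] [490.2  75.3]
tray [320.9 240.5  15.2  20.4  85.1] [493.7 -23.2]
tray [320.3 211.4  15.2  20.4  89.2] [567.4 -20.1]
tray [279.8 211.9  15.1  20.1  92.1] [564.2  82. ]
tray [319.9 182.7  15.1  20.   89.2] [641.5 -17.6]
```

View pics/z11.png

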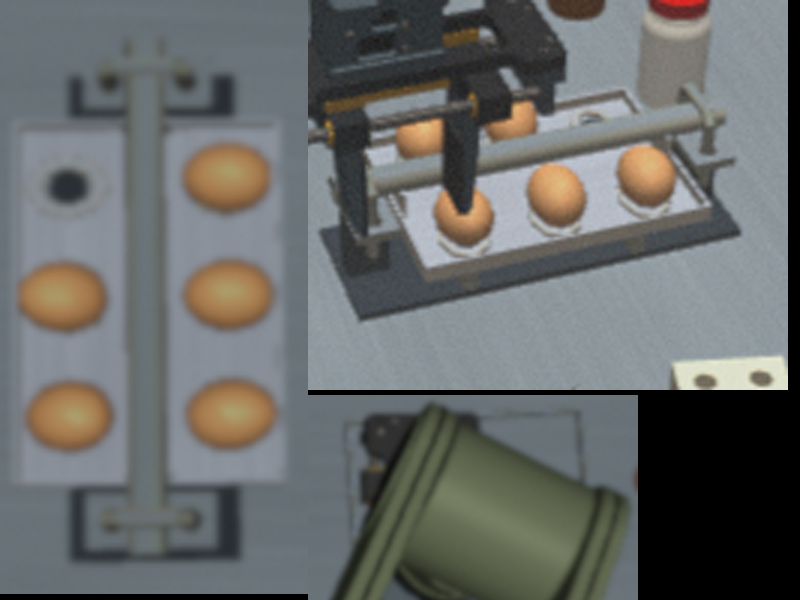

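All five eggs are in dimples (at most 3 mm off), both U-bolts straddle the tube, and the tray is seated. Handing in.

```bash
python3 -c "
from workcell import env
print(env.job_done())"
```

```text
the job is handed in; nothing more can be done
None
```

The job is handed in, and no verdict came back: the tray is on its stand, both U-bolts are home over the tube, and all five eggs present lie in dimples (at most 3 mm off in the last top view).

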